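Clamp a capped coupling in the labelling jig with its ratchet torque knob

ROBOT

A 6-joint arm with a two-finger parallel gripper is mounted at the origin on a cart in front of the work surface, level with it; the furniture and walls round the work are solid. World frame = base frame: x ahead of the robot, y to its left, z up, the work surface at z = 0. Lengths are in m, angles in rad, forces in N, time in s.
With the tool pointing down it reaches from about 0.25 to 0.725 m from the base axis. Payload 4 kg.
Tool frame: the origin (TCP) lies at the centre of the arm's flange, where the gripper is bolted on; the fingertips stand 173 mm ahead of it and the grasp point (between the pads) lies 155 mm ahead of it; x points along the fingers, z is the direction in which the jaws open and shut, and the axes are right-handed (so a half turn about x gives the same grasp; the last joint's range is limited). The gripper opens to 85 mm and grips with 20 to 120 N. Pads are 22 mm wide; open, the fingers measure 114 mm over their backs; the gripper's body (76 mm by 85 mm) begins 54 mm behind the grasp point. The pads swing forward as they close: fully open they stand 13 mm farther back than shut.
Start: joints at [1.126, 0.241, 0.005, 1.335, 0, 1.571], TCP at [0.215, 0.451, 0.405] pointing down, gripper open.
Joint ranges: [-2.72, 2.72], [-1.05, 1.87], [-1.09, 1.28], [-1.99, 2.15], [-1.42, 1.44], [-3.14, 3.14]. Speed limits (rad/s): [2.79, 2.79, 3.14, 3.14, 3.14, 3.14].

INTERFACE

Orientations are given as a unit quaternion [x, y, z, w].
In Python, from workcell import bot gives the robot as it stands.
- The arm moves only by the tool arm_command, never from a script. Its argument "moves" is one flat list of numbers, 7 for each row, row after row: the shift along the tool's x, y, z in m, then the turn, a rotation vector about the tool's x, y, z in rad, then the closure, from -1 (fully open) to 1 (shut). A call has 1 to 20 rows; each row shifts and turns the pose as measured when the row begins, along the tool's axes as they then stand; what a row does not reach is not made up. A row lasts 1/12 s, in which the tool goes at most 41.7 mm and 7.16 degrees, less where a joint would pass 70% of its speed; a pose out of reach is approached as far as the arm can. A call with a gripper value outside its range is refused whole. The fingers move at their own pace and stop on an object; the grip force is fixed at half the most. Time passes only in rows, so rows that do not move let the fingers close. It gives the time, the measured TCP pose, the force and the opening at its end, in the units of the state.
- bot.get_obs(): the state, without advancing time (a new reading comes with each control period).
- bot.camera(name): name is "side" or "top" or "wrist"; returns the picture (480x640x3 uint8, red, green, blue); there is no depth.
- bot.get_calibration(name): a dict with "mtx" (3x3 intrinsics, pixels), "dist" ([k1, k2, p1, p2, k3] as OpenCV has them; the pictures are not rectified), "world_from_camera" (4x4, takes a point from camera to world coordinates); the wrist camera has in their place "mount" (4x4, takes a point from camera to tool coordinates, whose origin is the TCP and whose axes are the tool frame's). Camera axes: x right, y up, looking along -z (the intrinsics and any distortion apply to the point x, -y, -z); pixel columns grow to the right and rows downward; lengths in m; the calibration is good to about 2 mm. A picture is of the moment at which its call begins: read the wrist's pose just before it. get_calibration takes no time and is no camera call.
- bot.job_done(): hands the job in, once; it reports no verdict.
The state is a dict: "clock": time; "joint_pos": joint angles; "joint_vel": joint speeds; "tau": joint torques, N m; "eef_pos": TCP position; "tool_rot": TCP orientation; "ft_force": force on the tool from outside, world axes, zero at the start; "ft_torque": the same for the moment, N m; "grip_width": finger opening in m.
Only numpy, scipy, OpenCV 4.12 (cv2) and the standard library are available. Lean on these libraries where they do the work, as an engineer would, in place of code of your own. Each camera call takes 0.05 s, during which the arm holds its last target.

TASK

Clamp the small loose coupling in the blue labelling jig, ready for its label: lay it in the two white V rests and slide it gently up against the end stop, then swing the clamp arm over it as far as it goes. Turn the black knob clockwise until its slip clutch clicks, which shows that the plastic caps are held just firmly enough, and stop there: one click will do, never more than three. Let go of everything and leave the other things on the bench where they are.

Things in the scene. Friction and masses are not known exactly. Their poses are not given: they have to be found in the camera images.
- coupling_center (a point): centre of the small loose coupling: a ribbed black body with two yellow plastic end caps, a cylinder 56 mm in diameter and 77 mm long over the caps, 0.2 to 0.45 kg, lying on its side at the start. y is its long axis (its two ends are alike); it may roll about y. Grasp it across its diameter, at mid-length, from above
- coupling: the same small coupling as a whole body; its origin lies 27 mm off the long axis and 7 mm off mid-length, so use point coupling_center for grasping
- cradle (a point): on the fixed blue jig (base plate 84 x 184 mm, top face 16 mm above the bench): where the coupling's centre must finally be, 52 mm above the bench. x is across the rests, y along them towards the end stop, z up. The two white V rests (45 degree faces, 12 mm thick, 72 mm wide, 44 mm high) carry the caps, 29 mm either side of this point along y; between them 46 mm is free for fingers
- end_stop: aluminium end plate of the jig, 46 mm wide, 8 mm thick, top 58 mm above the bench, fixed; its face stands 38.5 mm from point cradle along the cradle's +y, square to the rests. The origin is the jig's own, on the bench under point cradle. A coupling whose end touches it has its centre at point cradle
- swing_arm (a joint): clamp arm of the jig, rad: 0 when it points along the jig's +x (parked beside the cradle, away from the robot), growing clockwise seen from above to 1.571, its stop, where it points along the jig's -y over the cradle. It starts between 0 and 0.3 and stays where it is left; about 2 N at the knob swing it
- pivot (a point): on the arm's vertical hinge axis: the pillar 100 mm along the jig's +y from point cradle, 107.5 mm above the bench; the arm is 24 mm wide, its top 114 mm above the bench
- knob_grip (a point): on the axis of the black fluted knob with an orange cap at the arm's end, 100 mm from the hinge axis, at the height to grip it: 139.5 mm above the bench. The knob is 36 mm in diameter and reaches from 124 to 155 mm above the bench. The point turns with the arm, not with the knob
- clamp_bar: steel bar, 74 mm long, with two black rubber faces, under the arm's end; it presses on the coupling's two caps. Clockwise turning of the knob (seen from above) lowers it 2 mm per rad against about 0.09 N m. At the start its faces stand 2 to 7 mm (it varies) over a coupling in the rests, so they land after 1 to 3.4 rad. Origin on the knob's axis, 13 mm above the rubber faces
- clamp_knob (a joint): slip of the clutch: knob angle relative to its screw, rad, clockwise positive. Below 0.1 until the bar has landed and the moment has risen to the set 0.15 N m; then the knob turns on while the screw stands, one click each 0.349 rad (20 degrees), the moment dipping to about 0.04 N m and back over each click. The clamping force is then about 35 N. The fourth click would be at 1.40
- big_coupling: bystander: larger loose coupling with yellow caps and a grey metal flange, 66 x 93 mm, 66 mm high, lying behind the work; origin on its underside
- nail_tin: bystander: open tin of nails, 78 x 86 x 38 mm; origin on its underside
- label_pad: bystander: pad of label cards, 79 x 97 x 11 mm; origin on its underside
- tape_roll: bystander: roll of tan tape, 98 mm across, 25 mm high; origin on its underside
Mind the look-alikes: they are no part of the job. What is shaped like the coupling but pink or red is not meant.

How it is judged:
On the way, in this order (a step that is already met when the one before it is completed fails the run):
1. the coupling lies in both V rests with its end against the end stop (x of coupling_center in the frame of cradle between -0.003 and 0.003 m and z of coupling_center in the frame of cradle between -0.003 and 0.003 m and y of coupling_center in the frame of cradle between -0.002 and 0.003 m and angle between the y axis of coupling_center and the y axis of cradle, either way round below 0.06 rad), for 0.2 s.
2. the clamp arm is swung over the coupling to its stop (all of step 1 and value of joint swing_arm above 1.5 rad), for 0.2 s.
3. the clutch has clicked at least once with the bar pressing on the coupling (value of joint clamp_knob above 0.33 rad and contact force between clamp_bar and coupling above 15 N and value of joint swing_arm above 1.5 rad), for 0.2 s.
At the end, for the whole second after the job is handed in: Coupling at rest in both V rests (3 mm), its end within 2 mm of the stop and square to it (0.06 rad); arm at its stop (over 1.5 rad); clutch slipped by one to three clicks; bar presses on the coupling with over 15 N; robot clear of everything (all of step 1 and all of step 3 and linear speed of coupling below 0.02 m/s); the robot touches nothing.
It fails at once if the clutch is run on past three clicks (value of joint clamp_knob above 1.42 rad).
It fails at once if the coupling is rammed against the end stop (over 25 N) (contact force between coupling and end_stop above 25 N).
It fails at once if a bystander (large coupling, nail tin, label pad, tape roll) is moved by more than 3 cm (distance of any of big_coupling, nail_tin, label_pad, tape_roll from where it was at the start of the episode above 0.03 m).
It also fails if it takes over 70 s, if anything falls off the work surface, if the arm or the gripper's body presses on something with over 40 N, if the wrist force passes 120 N, or if a joint passes its speed limit or range.

## Working session

There is one attempt and no reset: what is moved stays moved. The work goes in short steps, Python scripts to look and compute and a tool call to move; the robot and the scene stay as the last step left them, time stands still between calls to the robot, and variables do not carry over. Pictures are saved under pics/ and viewed, and the job is handed in when it is done.

Besides the shell and the picture viewer there is one more tool, called as name(argument=value, ...) on one line, values as JSON. arm_command: Moves the arm, as the interface text tells. Its arguments: {"type":"object","properties":{"moves":{"type":"array"}},"required":["moves"]}

```bash
mkdir -p pics; ls
cat > h.py <<'E'
import numpy as np,cv2
from workcell import bot
from scipy.spatial.transform import Rotation as R
def cam(n):
    c=bot.get_calibration(n);K=np.array(c["mtx"]);d=np.array(c["dist"],float)
    if "world_from_camera" in c: T=np.array(c["world_from_camera"])
    else:
        o=bot.get_obs();W=np.eye(4);W[:3,:3]=R.from_quat(o["tool_rot"]).as_matrix();W[:3,3]=o["eef_pos"];T=W@np.array(c["mount"])
    return K,d,T
def shot(n,f):
    c=cam(n);im=np.array(bot.camera(n));cv2.imwrite("pics/"+f+".png",im[:,:,::-1]);np.savez("pics/"+f+".npz",K=c[0],d=c[1],T=c[2]);return im
def load(f):
    z=np.load("pics/"+f+".npz");return z["K"],z["d"],z["T"]
def pix2w(c,uv,z):
    K,d,T=c;p=cv2.undistortPoints(np.array(uv,float).reshape(-1,1,2),K,d).reshape(-1,2)
    r=np.c_[p[:,0],-p[:,1],-np.ones(len(p))]@T[:3,:3].T;o=T[:3,3]
    return o+r*((z-o[2])/r[:,2])[:,None]
def w2pix(c,P):
    K,d,T=c;q=(np.atleast_2d(P)-T[:3,3])@T[:3,:3];q=q*[1,-1,-1]
    return cv2.projectPoints(q,np.zeros(3),np.zeros(3),K,d)[0].reshape(-1,2)
E
python3 - <<'E'
from h import *
np.set_printoptions(precision=4,suppress=True)
print(bot.get_obs())
for n in("top","side","wrist"):
    shot(n,n+"0");print(n,load(n+"0")[2][:3], load(n+"0")[0][0,0])
E
```

```text
pics
{'clock': 0.0, 'joint_pos': array([ 1.126 ,  0.2414,  0.0037,  1.3352, -0.    ,  1.5708]), 'joint_vel': array([-0.0017, -0.0009,  0.0001,  0.0009, -0.0005, -0.0007]), 'tau': array([ -0.0011, -37.2318,  25.2408,   0.017 ,  -0.    ,   0.    ]), 'eef_pos': array([0.215 , 0.4511, 0.4038]), 'tool_rot': array([-0.3778,  0.5986,  0.377 ,  0.5973]), 'ft_force': array([ 0.0681, -0.4521,  0.2478]), 'ft_torque': array([-0.0063,  0.0583, -0.0167]), 'grip_width': 0.08559770659104868}
top [[ 0.0293  0.9882 -0.15    0.3163]
 [-0.9994  0.0263 -0.0217 -0.0726]
 [-0.0175  0.1506  0.9884  1.3007]] 531.9530904860952
side [[ 0.9792  0.13   -0.1556  0.3304]
 [-0.2025  0.5867 -0.7841 -1.0683]
 [-0.0107  0.7993  0.6008  0.9089]] 575.929656670387
wrist [[ 0.4307 -0.8703 -0.2388  0.1545]
 [ 0.9025  0.4147  0.1161  0.4805]
 [-0.002  -0.2655  0.9641  0.3745]] 378.4732087737135
```

View pics/top0.png

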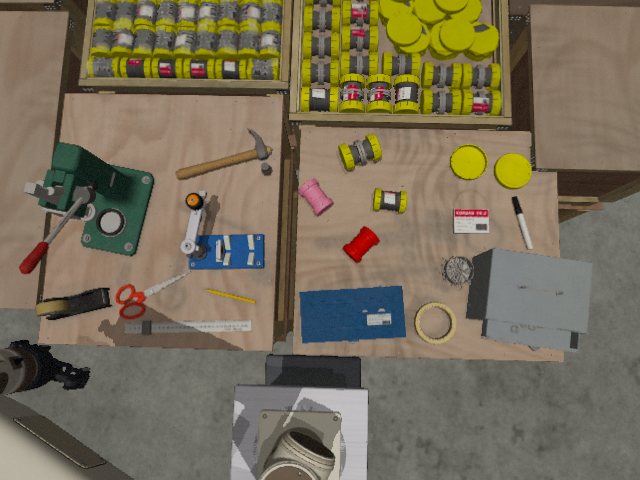

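View pics/side0.png

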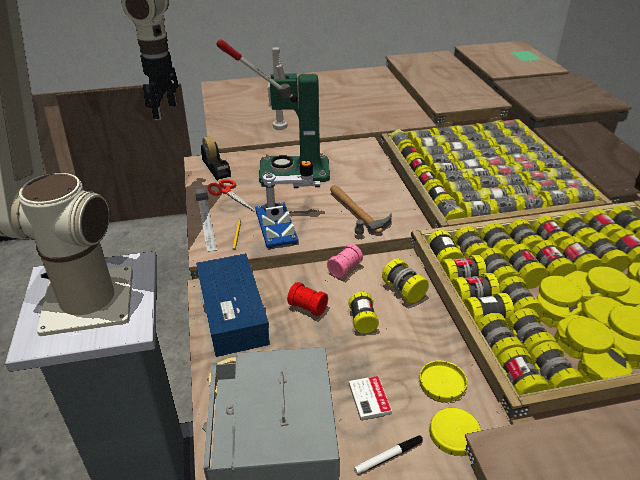

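View pics/wrist0.png

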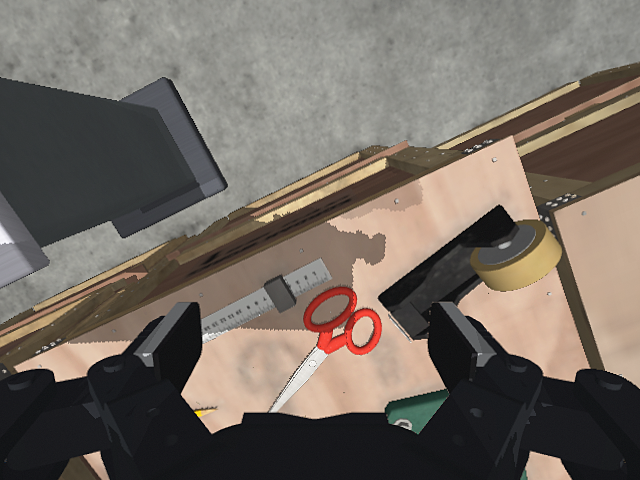

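Run:
```python
import cv2
a=cv2.imread("pics/top0.png")
cv2.imwrite("pics/c1.png",cv2.resize(a[185:275,175:275],None,fx=6,fy=6,interpolation=cv2.INTER_CUBIC))
cv2.imwrite("pics/c2.png",cv2.resize(a[180:220,365:415],None,fx=12,fy=12,interpolation=cv2.INTER_CUBIC))
```

```text
(no output)
```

View pics/c1.png

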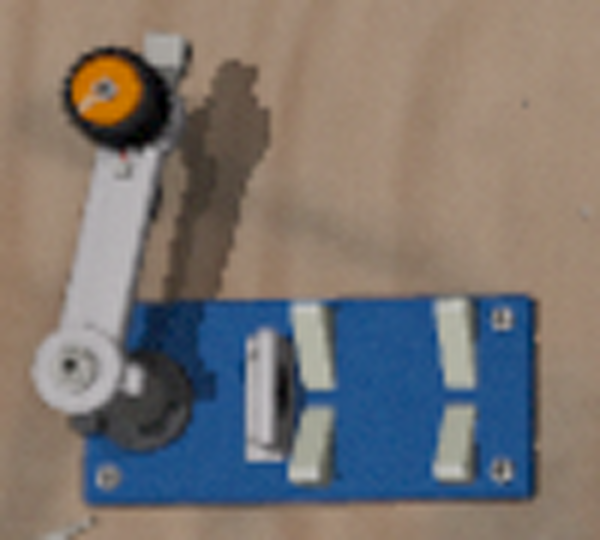

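View pics/c2.png

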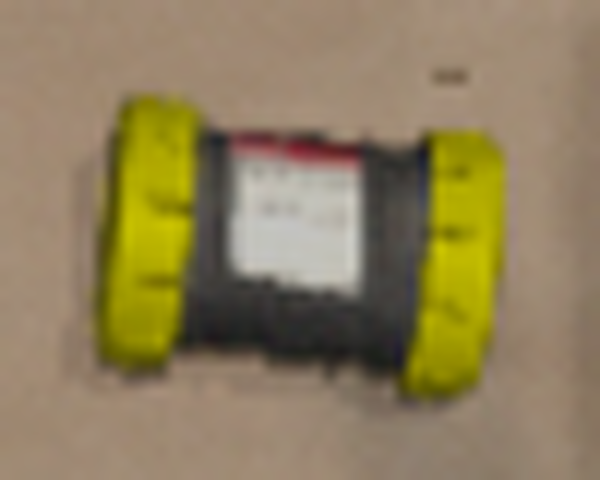

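Candidates: pink spool (316,197), red spool (361,245), big coupling with grey flange (360,152), and the small black/yellow one at (390,200). The crop shows black body and two yellow caps, so (390,200) is the one. The jig plate is at (228,251), pivot (188,245), and the parked knob (194,200).

```bash
cat >> h.py <<'E'
def tool(): 
    o=bot.get_obs();return o["eef_pos"],R.from_quat(o["tool_rot"])
def delta(gp,yaw,zdir=None):
    """tool shift (tool axes) and rotvec to put grasp point at gp, pointing down, jaws along yaw"""
    p,r=tool()
    x=np.array([0,0,-1.]);z=np.array([np.cos(yaw),np.sin(yaw),0]);best=None
    for s in(1,-1):
        M=np.c_[x,np.cross(s*z,x),s*z];q=r.inv()*R.from_matrix(M)
        v=q.as_rotvec()
        if best is None or np.linalg.norm(v)<np.linalg.norm(best): best=v
    t=np.array(gp)-x*0.155
    return r.inv().apply(t-p),best
E
python3 - <<'E'
from h import *
np.set_printoptions(precision=4,suppress=True)
c=load("top0")
pl=pix2w(c,np.array([[535,296],[535,497],[87,500]])/6+[175,185],.016)
print(pl, np.linalg.norm(pl[0]-pl[1]),np.linalg.norm(pl[1]-pl[2]))
ctr=(pl[0]+pl[2])/2; print("plate ctr",ctr)
y=pl[2]-pl[1];print("y ang",np.arctan2(y[1],y[0]))
print("knob",pix2w(c,np.array([[107,90]])/6+[175,185],.155),"piv",pix2w(c,np.array([[75,367]])/6+[175,185],.125))
rest=pix2w(c,np.array([[322,385],[465,385]])/6+[175,185],.025);print("rests",rest)
e=pix2w(c,np.array([[150,230],[457,262]])/12+[365,180],.045);print("caps",e,e.mean(0),np.linalg.norm(e[0]-e[1]))
for z in(.12,.2,.3):
  print(delta([e.mean(0)[0],e.mean(0)[1],z],np.arctan2(*(e[0]-e[1])[[1,0]])+np.pi/2))
print(R.from_quat(bot.get_obs()["tool_rot"]).as_matrix())
E
```

```text
[[0.5097 0.0988 0.016 ]
 [0.4275 0.0951 0.016 ]
 [0.4212 0.2772 0.016 ]] 0.08225044542510324 0.18228160123576517
plate ctr [0.4655 0.188  0.016 ]
y ang 1.605637213617028
knob [[0.5614 0.2421 0.155 ]] piv [[0.4619 0.2554 0.125 ]]
rests [[0.4697 0.1823 0.025 ]
 [0.4713 0.1243 0.025 ]]
caps [[ 0.5983 -0.1747  0.045 ]
 [ 0.5933 -0.2362  0.045 ]] [ 0.5958 -0.2054  0.045 ] 0.0617538826158273
(array([ 0.1297, -0.6262, -0.4287]), array([ 1.2067, -0.0014,  0.001 ]))
(array([ 0.0497, -0.6262, -0.4288]), array([ 1.2067, -0.0014,  0.001 ]))
(array([-0.0503, -0.6262, -0.429 ]), array([ 1.2067, -0.0014,  0.001 ]))
[[-0.0007 -0.9027  0.4303]
 [-0.0015  0.4303  0.9027]
 [-1.     -0.     -0.0016]]
```

arm_command(moves=[0,0,0,0.121,0,0,-1,0,0,0,0.121,0,0,-1,0,0,0,0.121,0,0,-1,0,0,0,0.121,0,0,-1,0,0,0,0.121,0,0,-1,0,0,0,0.121,0,0,-1,0,0,0,0.121,0,0,-1,0,0,0,0.121,0,0,-1,0,0,0,0.121,0,0,-1,0,0,0,0.118,0,0,-1])

```text
clock: 0.98
eef_pos: [0.2145, 0.45, 0.3998]
tool_rot: [0.04, 0.707, -0.047, 0.704]
ft_force: [0.1, -0.3, 0.4]
grip_width: 0.0857
```

Run:
```python
from h import *
np.set_printoptions(precision=4,suppress=True)
print(tool()[0],tool()[1].as_matrix())
print(delta([.40,.16,.25],0),bot.get_calibration("wrist")["mount"])
print(delta([.5958,-.2054,.25],-.08))
```

```text
[0.2145 0.45   0.3998] [[-0.0048  0.1229  0.9924]
 [-0.0101  0.9924 -0.1229]
 [-0.9999 -0.0106 -0.0035]]
(array([-0.0031, -0.2651,  0.2197]), array([-0.1232, -0.0042,  0.0104])) [[ 0.0009  0.2662 -0.9639  0.0293]
 [-0.0004  0.9639  0.2662  0.0679]
 [ 1.      0.0001  0.001   0.0003]
 [ 0.      0.      0.      1.    ]]
(array([-0.0004, -0.6036,  0.459 ]), array([-0.0432, -0.0038,  0.0106]))
```

arm_command(moves=[0,-0.0245,0.0283,0,0,0,-1,0,-0.0245,0.0283,0,0,0,-1,0,-0.0245,0.0283,0,0,0,-1,0,-0.0245,0.0283,0,0,0,-1,0,-0.0245,0.0283,0,0,0,-1,0,-0.0245,0.0283,0,0,0,-1,0,-0.0245,0.0283,0,0,0,-1,0,-0.0245,0.0283,0,0,0,-1,0,-0.0245,0.0283,0,0,0,-1,0,0,0,0,0,0,-1,0,0,0,0,0,0,-1])

```text
clock: 1.9
eef_pos: [0.448, 0.1896, 0.3967]
tool_rot: [0.038, 0.709, -0.048, 0.703]
ft_force: [-0.9, -0.3, -1.0]
grip_width: 0.0852
```

Run:
```python
from h import *
shot("wrist","w1");print(tool()[0])
```

```text
[0.44788703 0.1898899  0.39666591]
```

View pics/w1.png

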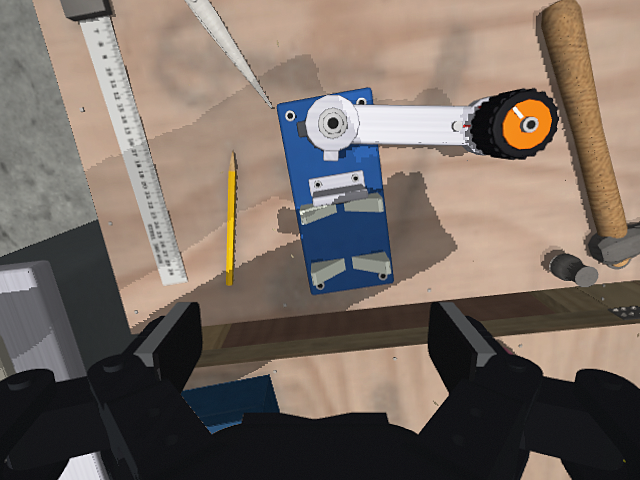

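Run:
```python
import cv2
a=cv2.imread("pics/w1.png")
cv2.imwrite("pics/c3.png",cv2.resize(a[80:305,265:405],None,fx=2.6,fy=2.6,interpolation=cv2.INTER_CUBIC))
cv2.imwrite("pics/c4.png",cv2.resize(a[70:170,265:405],None,fx=5,fy=5,interpolation=cv2.INTER_CUBIC))
cv2.imwrite("pics/c5.png",cv2.resize(a[200:300,265:405],None,fx=5,fy=5,interpolation=cv2.INTER_CUBIC))
```

```text
(no output)
```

View pics/c4.png

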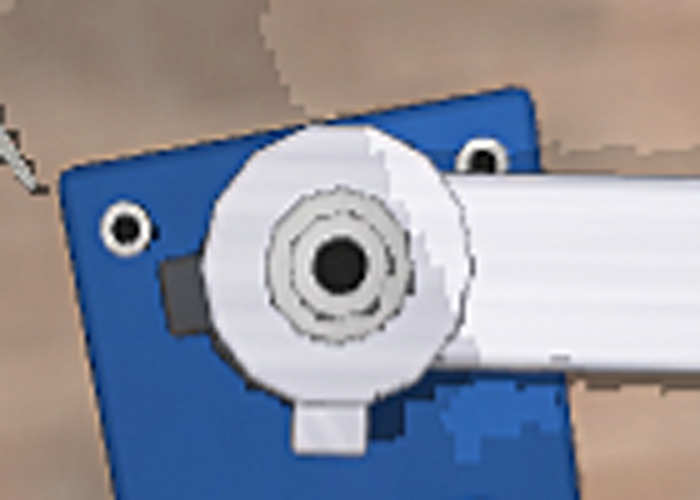

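View pics/c5.png

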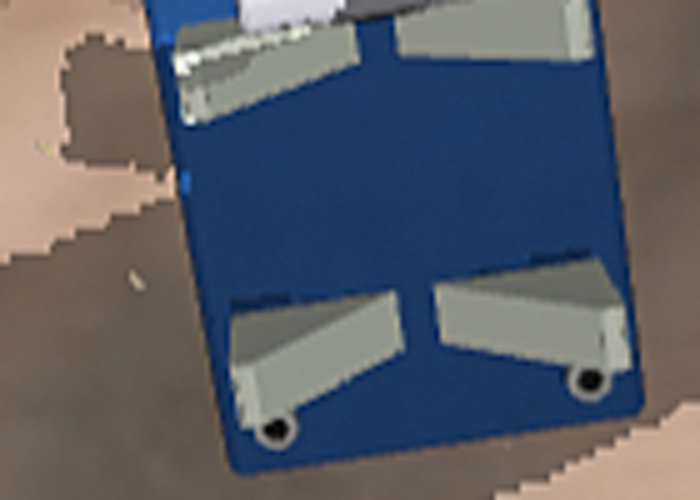

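```bash
cat > fit.py <<'E'
from h import *
from scipy.optimize import least_squares
np.set_printoptions(precision=4,suppress=True)
c=load("w1")
def s5(l,o): return np.array(l,float)/5+o
A=s5([[60,170],[530,88]],[265,70]);B=s5([[643,412],[232,475]],[265,200])
Rr=s5([[396,290],[405,350],[434,284],[442,342],[230,318],[598,258]],[265,200])
rl=np.array([[-3.6,-23,16],[-3.6,-35,16],[3.6,-23,16],[3.6,-35,16],[-36,-23,16],[36,-23,16]])/1e3
def W(p,L):
    x,y,a=p[:3];ca,sa=np.cos(a),np.sin(a);L=np.array(L)
    return np.c_[x+ca*L[:,0]-sa*L[:,1],y+sa*L[:,0]+ca*L[:,1],L[:,2]]
def f(p):
    h=p[3];cr=[[-.042,h+.092,.016],[.042,h+.092,.016],[.042,h-.092,.016],[-.042,h-.092,.016]]
    return np.r_[(w2pix(c,W(p,cr))-np.r_[A,B]).ravel(),(w2pix(c,W(p,rl))-Rr).ravel()]
s=least_squares(f,[.467,.15,.03,.03])
if __name__=="__main__":
    print(s.x,np.round(s.fun.reshape(-1,2),1))
    piv=W(s.x,[[0,.1,.1]])
    print("piv exp",piv,"meas z.12",pix2w(c,[[265+340/5,70+265/5]],.122))
    k=pix2w(c,[[530,125]],.155);print("knob cap",k)
    ct=load("top0");print("top reproj corner diff",w2pix(ct,W(s.x,[[.042,s.x[3]-.092,.016],[-.042,s.x[3]-.092,.016],[-.042,s.x[3]+.092,.016]]))-(np.array([[535,296],[535,497],[87,500]])/6+[175,185]))
E
python3 fit.py
```

```text
[0.4704 0.1601 0.0427 0.0346] [[-1.2 -0.3]
 [ 1.  -1.3]
 [ 1.   1.2]
 [-0.2  1.1]
 [-0.1  0.2]
 [-0.1 -0.4]
 [-0.4  0.2]
 [-0.3  0.1]
 [ 0.3 -0.3]
 [ 0.   0.3]]
piv exp [[0.4662 0.26   0.1   ]] meas z.12 [[0.4663 0.261  0.122 ]]
knob cap [[0.5676 0.2463 0.155 ]]
top reproj corner diff [[-2.2632 -2.1314]
 [-2.3896 -1.4551]
 [-3.0576 -0.8535]]
```

Run:
```python
from fit import *
for n in("top0","side0"):
    cc=load(n);h=s.x[3];im=cv2.imread("pics/"+n+".png")
    L=[[-.042,h+.092,.016],[.042,h+.092,.016],[.042,h-.092,.016],[-.042,h-.092,.016],[0,.1,.122],[-.036,-.035,.044],[.036,-.035,.044]]
    P=w2pix(cc,W(s.x,L));print(n,P)
    o=np.floor(P.min(0)-25).astype(int);m=np.ceil(P.max(0)+25).astype(int)
    k=5;cr=cv2.resize(im[o[1]:m[1],o[0]:m[0]],None,fx=k,fy=k,interpolation=cv2.INTER_CUBIC)
    for q in P: cv2.drawMarker(cr,tuple(int(v) for v in (q-o+.5)*k),(0,0,255),cv2.MARKER_CROSS,12,1)
    cv2.imwrite("pics/o_"+n+".png",cr);print(cr.shape)
```

```text
top0 [[186.4424 267.4798]
 [187.2913 233.4039]
 [261.9034 232.2019]
 [261.7771 266.3782]
 [185.9355 244.4056]
 [250.8738 262.9087]
 [251.0771 232.9984]]
(430, 635, 3)
side0 [[255.3656 205.6622]
 [284.7863 201.3775]
 [299.0638 239.2273]
 [266.9334 244.3365]
 [269.5666 175.6084]
 [267.0158 230.1206]
 [294.5663 225.8694]]
(600, 475, 3)
```

View pics/o_top0.png

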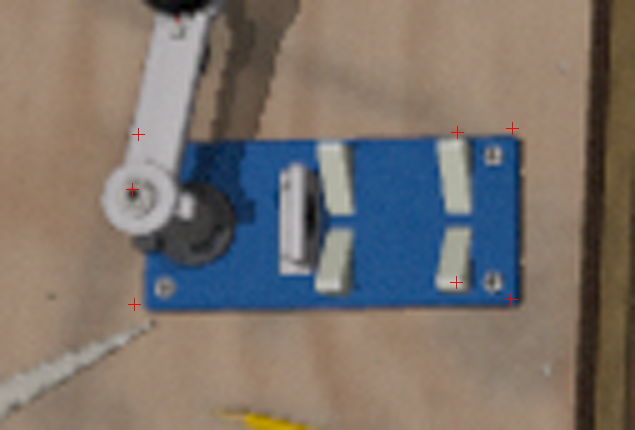

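View pics/o_side0.png

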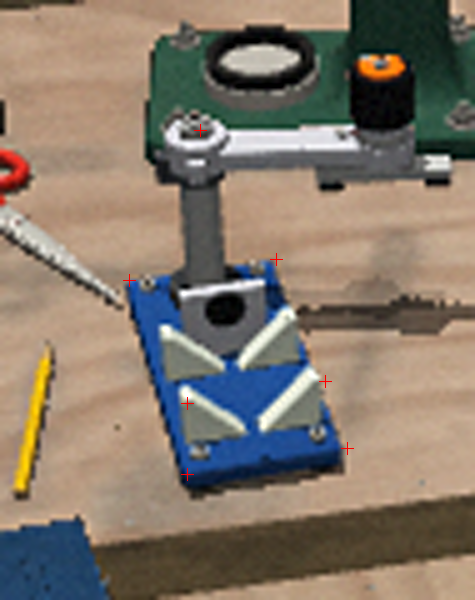

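arm_command(moves=[0,-0.0357,0.0172,0,0,0,-1,0,-0.0357,0.0172,0,0,0,-1,0,-0.0357,0.0172,0,0,0,-1,0,-0.0357,0.0172,0,0,0,-1,0,-0.0357,0.0172,0,0,0,-1,0,-0.0357,0.0172,0,0,0,-1,0,-0.0357,0.0172,0,0,0,-1,0,-0.0357,0.0172,0,0,0,-1,0,-0.0357,0.0172,0,0,0,-1,0,-0.0357,0.0172,0,0,0,-1,0,-0.0357,0.0172,0,0,0,-1,0,-0.0357,0.0172,0,0,0,-1,0,0,0,0,0,0,-1,0,0,0,0,0,0,-1])

```text
clock: 3.12
eef_pos: [0.6154, -0.2526, 0.394]
tool_rot: [0.025, 0.712, -0.03, 0.701]
ft_force: [-0.0, 1.0, -0.6]
grip_width: 0.085
```

Run:
```python
from h import *
shot("wrist","w2");print(tool()[0])
```

```text
[ 0.61517044 -0.25248362  0.3934634 ]
```

View pics/w2.png

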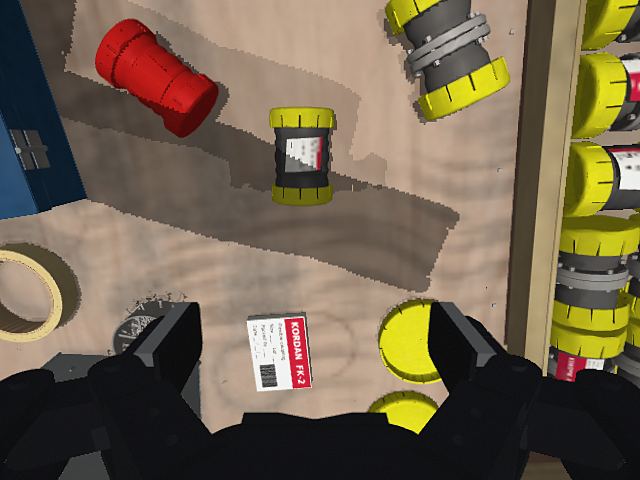

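Run:
```python
from h import *
from scipy.optimize import least_squares
np.set_printoptions(precision=4,suppress=True)
im=cv2.imread("pics/w2.png");hsv=cv2.cvtColor(im,cv2.COLOR_BGR2HSV)
m=cv2.inRange(hsv,(22,120,60),(38,255,255))
n,l,st,ce=cv2.connectedComponentsWithStats(m)
caps=[]
for i in range(1,n):
    x,y,w,h,a=st[i]
    if 250<ce[i][0]<350 and 90<ce[i][1]<215 and a>100: print(st[i],ce[i]);caps.append(st[i])
c=load("w2")
t=np.linspace(0,2*np.pi,73)
def cyl(p,ys):
    x,y,a=p;out=[]
    for Y in ys:
        X=.028*np.cos(t);Z=.028+.028*np.sin(t);out.append(np.c_[x+np.cos(a)*X-np.sin(a)*Y,y+np.sin(a)*X+np.cos(a)*Y,Z])
    return np.vstack(out)
def bb(P): q=w2pix(c,P);return np.r_[q.min(0),q.max(0)]
caps=[k for k in caps];top=min(caps,key=lambda k:k[1]);bot_=max(caps,key=lambda k:k[1])
def box(k): return np.array([k[0]-.5,k[1]-.5,k[0]+k[2]-.5,k[1]+k[3]-.5])
T,B=box(top),box(bot_)
def f(p):
    a=bb(cyl(p,[.0385,.024]));b=bb(cyl(p,[-.0385,-.024]))
    return np.r_[(a-T)[:3],(b-B)[[0,2,3]]]
s=least_squares(f,[.6,-.205,-.05],x_scale=[.01,.01,.1],diff_step=1e-4);print(s.x,s.fun)
print(delta([s.x[0],s.x[1],.15],s.x[2]));print(tool()[1].as_matrix())
```

```text
[ 269  107   66   21 1273] [301.2757 116.9654]
[ 272  183   61   23 1025] [301.8166 195.4322]
[ 0.6029 -0.2012 -0.0809] [-0.588  -0.2079  0.5846 -1.2687  1.2813  0.3289]
(array([ 0.0883,  0.0509, -0.0148]), array([ 0.0036, -0.0158,  0.0085]))
[[-0.0164  0.0772  0.9969]
 [-0.0073  0.997  -0.0773]
 [-0.9998 -0.0085 -0.0158]]
```

arm_command(moves=[0.02,0.0255,-0.0074,0,-0.016,0.0085,-1,0.02,0.0254,-0.0074,0,0,0,-1,0.02,0,0,0,0,0,-1,0.028,0,0,0,0,0,-1,0,0,0,0,0,0,-1,0,0,0,0,0,0,-1])

```text
clock: 3.67
eef_pos: [0.6031, -0.1861, 0.306]
tool_rot: [0.023, 0.705, -0.022, 0.708]
ft_force: [0.7, 0.3, 1.1]
grip_width: 0.0854
```

Run:
```python
from h import *
np.set_printoptions(precision=4,suppress=True)
shot("wrist","w3");print(tool()[0]);print(delta([.6029,-.2012,.03],-.081));print(tool()[1].as_matrix())
```

```text
[ 0.6029 -0.186   0.3057]
(array([ 0.1207, -0.0153,  0.0006]), array([ 0.0179,  0.0032, -0.0015]))
[[ 0.0033  0.063   0.998 ]
 [ 0.0013  0.998  -0.0631]
 [-1.      0.0015  0.0032]]
```

View pics/w3.png

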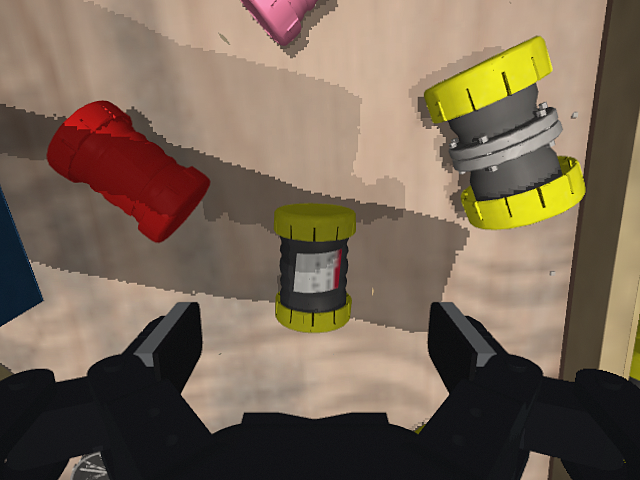

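```bash
cat > cpl.py <<'E'
from h import *
from scipy.optimize import least_squares
np.set_printoptions(precision=4,suppress=True)
t=np.linspace(0,2*np.pi,73)
def fitc(name,lo,hi,zc=.028,x0=(.6,-.2,-.08),verbose=1):
    im=cv2.imread("pics/%s.png"%name);hsv=cv2.cvtColor(im,cv2.COLOR_BGR2HSV)
    m=cv2.inRange(hsv,(22,110,40),(38,255,255));n,l,st,ce=cv2.connectedComponentsWithStats(m)
    caps=[st[i] for i in range(1,n) if lo[0]<ce[i][0]<hi[0] and lo[1]<ce[i][1]<hi[1] and st[i][4]>100]
    c=load(name)
    def cyl(p,ys):
        x,y,a=p;out=[]
        for Y in ys:
            X=.028*np.cos(t);Z=zc+.028*np.sin(t);out.append(np.c_[x+np.cos(a)*X-np.sin(a)*Y,y+np.sin(a)*X+np.cos(a)*Y,Z])
        return np.vstack(out)
    def bb(P): q=w2pix(c,P);return np.r_[q.min(0),q.max(0)]
    def box(k): return np.array([k[0]-.5,k[1]-.5,k[0]+k[2]-.5,k[1]+k[3]-.5])
    T=box(min(caps,key=lambda k:k[1]));B=box(max(caps,key=lambda k:k[1]))
    if verbose: print(len(caps),T,B)
    f=lambda p:np.r_[(bb(cyl(p,[.0385,.024]))-T)[:3],(bb(cyl(p,[-.0385,-.024]))-B)[[0,2,3]]]
    s=least_squares(f,x0,x_scale=[.01,.01,.1],diff_step=1e-4);print(s.x,s.fun);return s.x
E
python3 - <<'E'
from cpl import *
p=fitc("w3",(260,195),(370,340))
print(delta([p[0],p[1],.03],p[2]))
E
```

```text
2 [273.5 202.5 355.5 241.5] [274.5 290.5 351.5 332.5]
[ 0.6028 -0.2012 -0.0807] [-1.3519 -0.9785  1.3785 -1.2452  1.2255  1.1042]
(array([ 0.1207, -0.0153,  0.0005]), array([ 0.0176,  0.0032, -0.0015]))
```

arm_command(moves=[0.02,-0.015,0,0.0176,0.003,0,-1,0.03,0,0,0,0,0,-1,0.025,0,0,0,0,0,-1,0.015,0,0,0,0,0,-1,0,0,0,0,0,0,-1,0,0,0,0,0,0,-1])

```text
clock: 4.22
eef_pos: [0.6078, -0.1998, 0.2279]
tool_rot: [0.025, 0.699, -0.029, 0.714]
ft_force: [0.2, 0.6, 0.7]
grip_width: 0.0856
```

Run:
```python
from h import *
np.set_printoptions(precision=4,suppress=True)
print(tool()[0]);print(delta([.6028,-.2012,.03],-.0807))
```

```text
[ 0.6078 -0.1998  0.2279]
(array([ 0.0428, -0.0016, -0.0058]), array([0.0037, 0.0221, 0.0041]))
```

arm_command(moves=[0.015,-0.0016,-0.0055,0.004,0.022,0.004,-1,0.012,0,0,0,0,0,-1,0.007,0,0,0,0,0,-1,0,0,0,0,0,0,-1,0,0,0,0,0,0,-1])

```text
clock: 4.63
eef_pos: [0.6047, -0.2018, 0.1975]
tool_rot: [0.028, 0.704, -0.03, 0.709]
ft_force: [0.1, 0.2, 0.1]
grip_width: 0.0855
```

Run:
```python
from h import *
np.set_printoptions(precision=4,suppress=True)
shot("wrist","w4")
print(tool()[0]);print(delta([.6028,-.2012,.03],-.0807))
```

```text
[ 0.6046 -0.2018  0.1974]
(array([ 0.0124,  0.0005, -0.002 ]), array([-0.0005,  0.0077,  0.0023]))
```

View pics/w4.png

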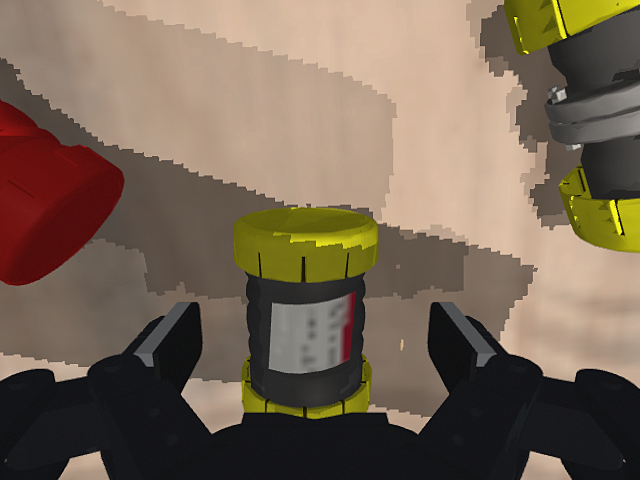

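arm_command(moves=[0.009,0,-0.002,0,0.008,0.002,-1,0.003,0,0,0,0,0,-1,0,0,0,0,0,0,-0.3,0,0,0,0,0,0,0,0,0,0,0,0,0,0.3,0,0,0,0,0,0,1,0,0,0,0,0,0,1,0,0,0,0,0,0,1,0,0,0,0,0,0,1,0,0,0,0,0,0,1,0,0,0,0,0,0,1,0,0,0,0,0,0,1])

```text
clock: 5.68
eef_pos: [0.6031, -0.2018, 0.1856]
tool_rot: [0.028, 0.706, -0.029, 0.707]
ft_force: [0.7, 0.1, -0.6]
grip_width: 0.0544
```

Run:
```python
from h import *
np.set_printoptions(precision=4,suppress=True)
print(tool()[0],bot.get_obs()["grip_width"]);print(delta([.6028,-.2012,.03],-.0807))
```

```text
[ 0.6031 -0.2018  0.1856] 0.05440560401747169
(array([ 0.0006,  0.0005, -0.0003]), array([-0.0004,  0.001 ,  0.0006]))
```

arm_command(moves=[-0.02,0,0,0,0,0,1,-0.03,0,0,0,0,0,1,-0.035,0,0,0,0,0,1,-0.035,0,0,0,0,0,1,-0.03,0,0,-0.04,0,0,1,-0.02,0,0,-0.04,0,0,1,0,0,0,-0.04,0,0,1,0,0,0,0,0,0,1,0,0,0,0,0,0,1])

```text
clock: 6.43
eef_pos: [0.601, -0.2009, 0.357]
tool_rot: [-0.014, 0.712, 0.017, 0.702]
ft_force: [-0.8, -0.8, -3.2]
grip_width: 0.054
```

Run:
```python
from h import *
np.set_printoptions(precision=4,suppress=True)
print(tool()[0],bot.get_obs()["grip_width"]);print(delta([.4704,.09,.21],.0427));print(tool()[1].as_matrix())
```

```text
[ 0.601  -0.2009  0.357 ] 0.054042485366608134
(array([-0.005 ,  0.2963, -0.1179]), array([ 0.0007, -0.013 , -0.0048]))
[[-0.0132 -0.0434  0.999 ]
 [ 0.0042  0.999   0.0434]
 [-0.9999  0.0048 -0.013 ]]
```

arm_command(moves=[-0.001,0.03,-0.012,0,-0.013,-0.005,1,-0.001,0.035,-0.014,0,0,0,1,-0.001,0.035,-0.014,0,0,0,1,-0.001,0.035,-0.014,0,0,0,1,-0.001,0.035,-0.014,0,0,0,1,0,0.035,-0.014,0,0,0,1,0,0.035,-0.014,0,0,0,1,0,0.03,-0.012,0,0,0,1,0,0.02,-0.008,0,0,0,1,0,0,0,0,0,0,1,0,0,0,0,0,0,1,0,0,0,0,0,0,1])

```text
clock: 7.43
eef_pos: [0.463, 0.0938, 0.3448]
tool_rot: [-0.01, 0.717, 0.01, 0.696]
ft_force: [0.0, 0.1, -2.2]
grip_width: 0.0543
```

Run:
```python
from h import *
np.set_printoptions(precision=4,suppress=True)
shot("wrist","w5")
print(tool()[0],bot.get_obs()["grip_width"]);print(delta([.4704,.10,.21],.0427));print(tool()[1].as_matrix())
```

```text
[0.4631 0.0934 0.3448] 0.0544268891634264
(array([-0.0204,  0.0064,  0.0068]), array([-0.0156, -0.0298,  0.0002]))
[[-0.0297 -0.0271  0.9992]
 [-0.0013  0.9996  0.0271]
 [-0.9996 -0.0005 -0.0298]]
```

View pics/w5.png

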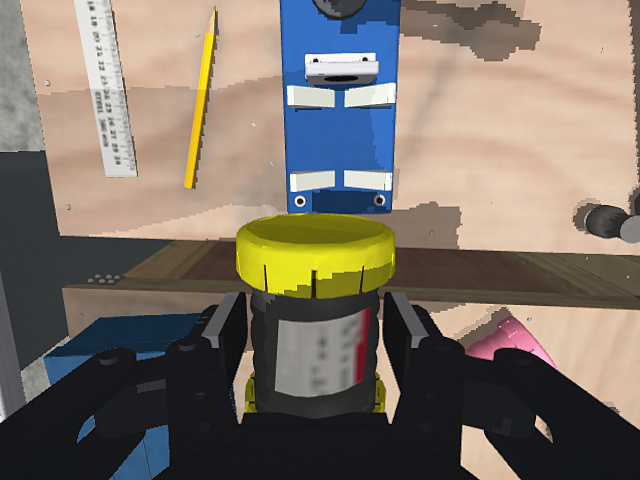

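Run:
```python
import cv2
a=cv2.imread("pics/w5.png")
cv2.imwrite("pics/c6.png",cv2.resize(a[40:225,265:405],None,fx=5,fy=5,interpolation=cv2.INTER_CUBIC)[:, :][325:])
cv2.imwrite("pics/c7.png",cv2.resize(a[40:110,265:405],None,fx=5,fy=5,interpolation=cv2.INTER_CUBIC))
```

```text
(no output)
```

View pics/c6.png

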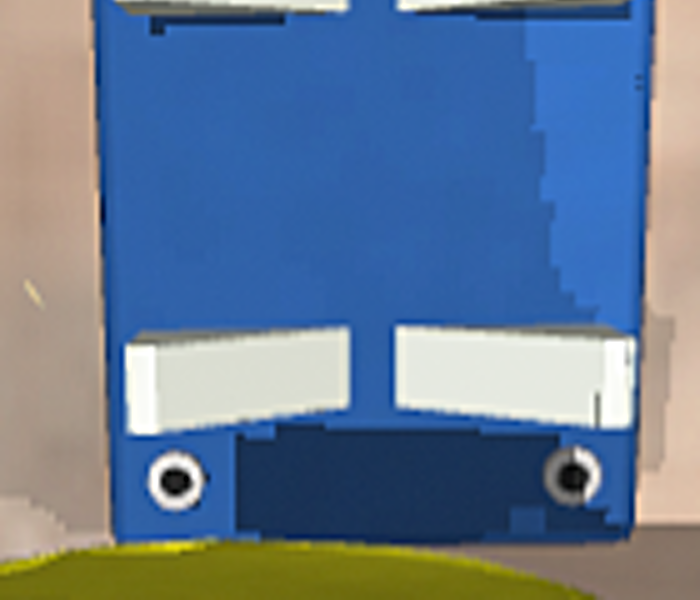

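View pics/c7.png

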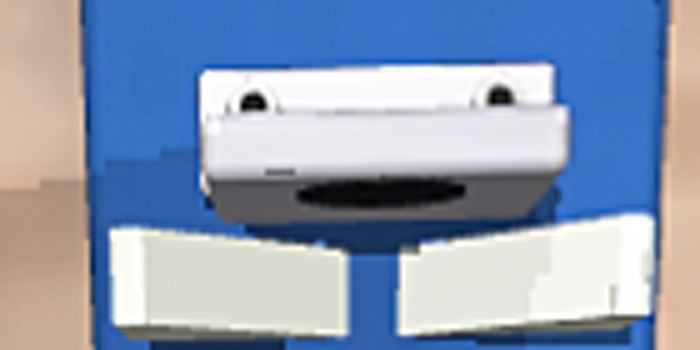

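```bash
cat > fit5.py <<'E'
from h import *
from scipy.optimize import least_squares
np.set_printoptions(precision=4,suppress=True)
c=load("w5")
F=[((350,326),(-3.6,-23,16)),((350,407),(-3.6,-35,16)),((395,324),(3.6,-23,16)),((397,408),(3.6,-35,16)),
((128,342),(-36,-23,44)),((155,342),(-31.6,-23,44)),((128,435),(-36,-35,44)),((157,433),(-31.6,-35,44)),((604,338),(31.6,-23,44)),((632,338),(36,-23,44)),((604,427),(31.6,-35,44)),((632,430),(36,-35,44))]
G=[((347,252),(-3.6,35,16)),((347,335),(-3.6,23,16)),((400,252),(3.6,35,16)),((398,335),(3.6,23,16)),((110,228),(-36,35,44)),((145,228),(-31.6,35,44)),((117,325),(-36,23,44)),((145,325),(-31.6,23,44)),((618,222),(31.6,35,44)),((653,216),(36,35,44)),((615,316),(31.6,23,44)),((650,318),(36,23,44)),((208,178),(-23,38.5,58)),((567,172),(23,38.5,58))]
px=np.array([np.array(f[0])/5+[264.6,104.6] for f in F]+[np.array(f[0])/5+[264.6,39.6] for f in G]);L=np.array([f[1] for f in F+G])/1e3
def W(p,L):
    x,y,a=p[:3];ca,sa=np.cos(a),np.sin(a);L=np.atleast_2d(L)
    return np.c_[x+ca*L[:,0]-sa*L[:,1],y+sa*L[:,0]+ca*L[:,1],L[:,2]+p[3]]
s=least_squares(lambda p:(w2pix(c,W(p,L))-px).ravel(),[.47,.16,.04,0])
s3=least_squares(lambda p:(w2pix(c,W(np.r_[p,0],L))-px).ravel(),[.47,.16,.04])
print(s.x,np.abs(s.fun).max());print(s3.x,np.round(s3.fun.reshape(-1,2),1).tolist())
E
python3 fit5.py
python3 - <<'E'
from cpl import *
# coupling in hand: compare model vs picture
o=load("w5");p,r=tool()
cc=p+r.apply([.1576,0,0]);print("held centre",cc)
fitc("w5",(230,200),(400,310),zc=cc[2],x0=(cc[0],cc[1],.03)) if 0 else None
E
```

```text
[ 0.4702  0.1611  0.0411 -0.0004] 1.2280316371026174
[0.4702 0.1611 0.0411] [[-0.2, 0.3], [-0.2, -0.4], [0.1, 0.6], [-0.4, -0.7], [-0.7, 0.8], [0.1, 0.7], [-0.2, -0.9], [0.2, -0.5], [-0.0, 0.5], [0.7, 0.4], [-0.6, -0.2], [-0.0, -0.9], [0.5, -0.3], [0.5, 0.5], [-0.2, -0.5], [0.0, 0.3], [0.1, 0.2], [-0.3, 0.1], [-0.7, 0.0], [0.2, -0.1], [0.6, -0.7], [0.4, 0.4], [0.5, -0.0], [0.1, -0.6], [-1.3, 0.8], [0.7, 0.4]]
held centre [0.4584 0.0932 0.1873]
```

```bash
cat >> h.py <<'E'
CR=np.array([.4702,.1611]);CA=.0411
def cdelta(dx,dy,z,L=.1576):
    ca,sa=np.cos(CA),np.sin(CA)
    g=[CR[0]+ca*dx-sa*dy,CR[1]+sa*dx+ca*dy,z]
    return delta([g[0],g[1],z-(L-.155)*-1],CA)
def cpos(L=.1576):
    p,r=tool();c=p+r.apply([L,0,0]);d=c[:2]-CR;ca,sa=np.cos(CA),np.sin(CA)
    M=r.as_matrix();o=bot.get_obs()
    f=o["ft_force"];print("in cradle x,y,z mm",np.round([1e3*(ca*d[0]+sa*d[1]),1e3*(-sa*d[0]+ca*d[1]),1e3*c[2]],2),"tilt x,y",np.round(M[:2,0],3),"yawerr",round(np.arctan2(M[1,2],M[0,2])-CA,4),"F",np.round(f,1),"w",round(o["grip_width"],4),"t",round(o["clock"],2))
E
python3 - <<'E'
from h import *
np.set_printoptions(precision=4,suppress=True)
cpos();print(cdelta(0,-.006,.10));print(bot.get_obs()["ft_torque"])
E
```

```text
in cradle x,y,z mm [-14.53 -67.37 187.26] tilt x,y [-0.03  -0.001] yawerr -0.014 F [ 0.1  0.6 -1.9] w 0.0544 t 7.48
(array([0.0869, 0.0615, 0.0116]), array([-0.014 , -0.0298,  0.0003]))
[-0.0006 -0.046  -0.0134]
```

arm_command(moves=[0.005,0.012,0.006,-0.014,-0.03,0,1,0.015,0.018,0.005,0,0,0,1,0.02,0.015,0,0,0,0,1,0.02,0.01,0,0,0,0,1,0.012,0.003,0,0,0,0,1,0,0,0,0,0,0,1,0,0,0,0,0,0,1])

```text
clock: 8.07
eef_pos: [0.4777, 0.1458, 0.2689]
tool_rot: [-0.009, 0.706, 0.007, 0.709]
ft_force: [0.9, -0.4, -2.4]
grip_width: 0.0543
```

Run:
```python
from h import *
np.set_printoptions(precision=4,suppress=True)
cpos();print(cdelta(0,-.006,.08))
```

```text
in cradle x,y,z mm [  7.55 -16.04 111.29] tilt x,y [ 0.004 -0.003] yawerr -0.0177 F [ 0.9 -0.4 -2.4] w 0.0543 t 8.07
(array([ 0.0312,  0.0096, -0.0072]), array([-0.0177,  0.0041,  0.0028]))
```

arm_command(moves=[0.008,0.0085,-0.007,-0.018,0.004,0.003,1,0.01,0,0,0,0,0,1,0.006,0,0,0,0,0,1,0,0,0,0,0,0,1,0,0,0,0,0,0,1])

```text
clock: 8.48
eef_pos: [0.4717, 0.1524, 0.2445]
tool_rot: [-0.013, 0.706, 0.014, 0.708]
ft_force: [-0.1, 0.2, -2.7]
grip_width: 0.0546
```

Run:
```python
from h import *
np.set_printoptions(precision=4,suppress=True)
cpos();print(cdelta(0,-.006,.056));shot("wrist","w6");shot("side","s6")
```

```text
in cradle x,y,z mm [ 1.57 -8.68 86.93] tilt x,y [0.003 0.001] yawerr -0.0033 F [-0.1  0.2 -2.7] w 0.0546 t 8.48
(array([ 0.0309,  0.0028, -0.0012]), array([-0.0033,  0.0029, -0.0008]))
```

View pics/w6.png

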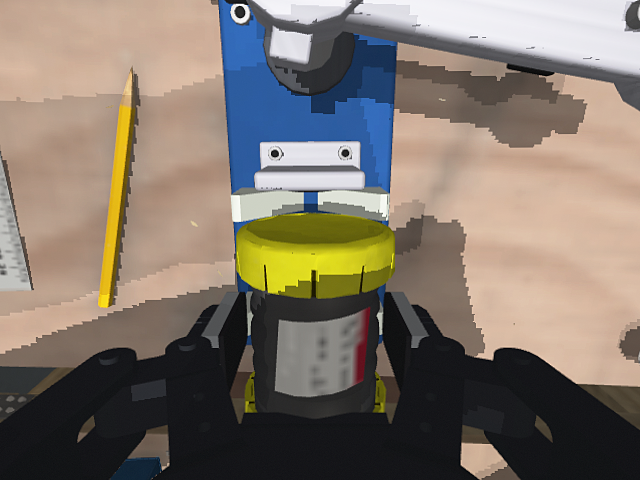

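View pics/s6.png

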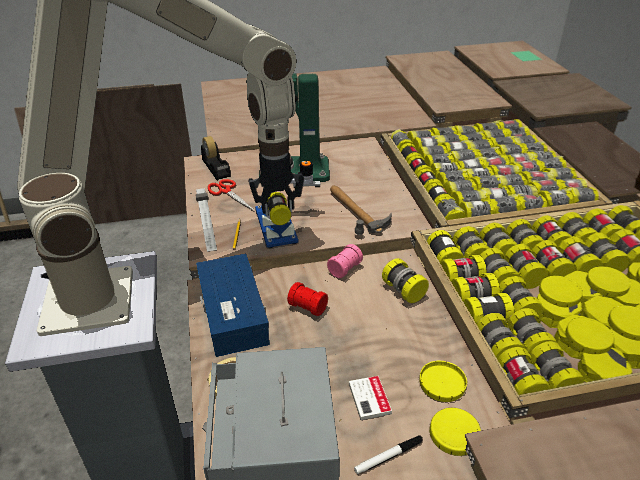

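arm_command(moves=[0.007,0.0015,-0.0016,-0.003,0.003,0,1,0.009,0,0,0,0,0,1,0.006,0,0,0,0,0,1,0,0,0,0,0,0,1,0,0,0,0,0,0,1])

```text
clock: 9.0
eef_pos: [0.4706, 0.1542, 0.2216]
tool_rot: [-0.014, 0.706, 0.015, 0.708]
ft_force: [-0.2, -0.1, -2.2]
grip_width: 0.0544
```

Run:
```python
from h import *
np.set_printoptions(precision=4,suppress=True)
cpos();print(cdelta(0,-.006,.052))
```

```text
in cradle x,y,z mm [ 0.5  -6.67 64.05] tilt x,y [0.003 0.002] yawerr 0.0001 F [-0.2 -0.1 -2.2] w 0.0544 t 9.0
(array([ 0.012 ,  0.0009, -0.0001]), array([ 0.0001,  0.0026, -0.0017]))
```

arm_command(moves=[0.005,0,-0.0004,0,0.0026,-0.002,1,0.003,0,0,0,0,0,1,0,0,0,0,0,0,1])

```text
clock: 9.25
eef_pos: [0.4702, 0.1542, 0.2128]
tool_rot: [-0.015, 0.707, 0.014, 0.707]
ft_force: [-0.5, 0.3, -3.2]
grip_width: 0.0543
```

Run:
```python
from h import *
np.set_printoptions(precision=4,suppress=True)
cpos();print(cdelta(0,-.006,.052))
```

```text
in cradle x,y,z mm [-0.35 -6.96 55.17] tilt x,y [-0.    -0.001] yawerr 0.0001 F [-0.5  0.3 -3.2] w 0.0543 t 9.25
(array([0.0032, 0.0009, 0.0003]), array([ 0.0001, -0.0004,  0.0006]))
```

arm_command(moves=[0.0015,0,0.0003,0,0,0,1,0,0,0,0,0,0,1])

```text
clock: 9.42
eef_pos: [0.4705, 0.1542, 0.211]
tool_rot: [-0.015, 0.707, 0.014, 0.707]
ft_force: [0.0, 0.7, -1.8]
grip_width: 0.0547
```

arm_command(moves=[0.001,0,0,0,0,0,1,0,0,0,0,0,0,1])

```text
clock: 9.58
eef_pos: [0.4707, 0.1543, 0.21]
tool_rot: [-0.015, 0.707, 0.014, 0.707]
ft_force: [-0.3, -0.5, -2.9]
grip_width: 0.0542
```

Run:
```python
from h import *
np.set_printoptions(precision=4,suppress=True)
cpos();print(cdelta(0,-.006,.052))
```

```text
in cradle x,y,z mm [ 0.17 -6.93 52.41] tilt x,y [-0.    -0.001] yawerr 0.0001 F [-0.3 -0.5 -2.9] w 0.0542 t 9.58
(array([ 0.0004,  0.0008, -0.0002]), array([ 0.0001, -0.0002,  0.0006]))
```

arm_command(moves=[0.0008,0,0,0,0,0,1,0,0,0,0,0,0,1])

```text
clock: 9.75
eef_pos: [0.4707, 0.1543, 0.2101]
tool_rot: [-0.015, 0.707, 0.014, 0.707]
ft_force: [-0.2, 0.4, -2.5]
grip_width: 0.0543
```

arm_command(moves=[0.0008,0,0,0,0,0,1,0,0,0,0,0,0,1])

```text
clock: 9.92
eef_pos: [0.4707, 0.1542, 0.21]
tool_rot: [-0.015, 0.707, 0.014, 0.707]
ft_force: [-0.8, -0.2, -2.5]
grip_width: 0.0543
```

arm_command(moves=[0.002,0,0,0,0,0,1])

```text
clock: 10.0
eef_pos: [0.4707, 0.1542, 0.2096]
tool_rot: [-0.015, 0.706, 0.015, 0.708]
ft_force: [-10.4, -3.5, 28.5]
grip_width: 0.0545
```

arm_command(moves=[0.0015,0,0,0,0,0,1])

```text
clock: 10.08
eef_pos: [0.4705, 0.1542, 0.2098]
tool_rot: [-0.015, 0.706, 0.015, 0.708]
ft_force: [-6.2, -2.2, 12.8]
grip_width: 0.0541
```

arm_command(moves=[-0.001,0.0015,-0.0003,0,0,0,1,0,0.0015,0,0,0,0,1])

```text
clock: 10.25
eef_pos: [0.4703, 0.1571, 0.2115]
tool_rot: [-0.014, 0.705, 0.015, 0.708]
ft_force: [0.5, -0.1, -2.9]
grip_width: 0.0544
```

Run:
```python
from h import *
cpos()
```

```text
in cradle x,y,z mm [ 0.56 -3.92 53.92] tilt x,y [0.004 0.001] yawerr -0.0002 F [ 0.5 -0.1 -2.9] w 0.0544 t 10.25
```

arm_command(moves=[0,0.001,-0.0002,0,0.003,0,1])

```text
clock: 10.33
eef_pos: [0.4701, 0.1583, 0.2114]
tool_rot: [-0.014, 0.706, 0.015, 0.708]
ft_force: [-0.2, -1.0, -1.8]
grip_width: 0.0545
```

arm_command(moves=[0,0.0008,0,0,0,0,1])

```text
clock: 10.42
eef_pos: [0.4702, 0.1593, 0.2111]
tool_rot: [-0.014, 0.706, 0.015, 0.707]
ft_force: [0.1, -0.2, -2.5]
grip_width: 0.0547
```

arm_command(moves=[0,0.0008,0,0,0,0,1])

```text
clock: 10.5
eef_pos: [0.4701, 0.1602, 0.2107]
tool_rot: [-0.014, 0.707, 0.015, 0.707]
ft_force: [0.2, -0.1, -2.7]
grip_width: 0.0542
```

Run:
```python
from h import *
cpos()
```

```text
in cradle x,y,z mm [ 0.07 -0.8  53.09] tilt x,y [0.001 0.001] yawerr -0.0 F [ 0.2 -0.1 -2.7] w 0.0542 t 10.5
```

Close to contact; half-millimetre steps now.

arm_command(moves=[0,0.0006,0,0,0,0,1])

```text
clock: 10.58
eef_pos: [0.4701, 0.1609, 0.2103]
tool_rot: [-0.014, 0.707, 0.015, 0.707]
ft_force: [-0.5, -2.8, -1.2]
grip_width: 0.0545
```

arm_command(moves=[0,0.0006,0,0,0,0,1])

```text
clock: 10.67
eef_pos: [0.4701, 0.1612, 0.2101]
tool_rot: [-0.015, 0.707, 0.014, 0.707]
ft_force: [1.0, -3.2, 0.6]
grip_width: 0.0545
```

arm_command(moves=[0,0.0006,0,0,0,0,1])

```text
clock: 10.75
eef_pos: [0.4701, 0.1615, 0.2099]
tool_rot: [-0.016, 0.707, 0.013, 0.707]
ft_force: [0.1, -2.5, -0.9]
grip_width: 0.0545
```

arm_command(moves=[0,0.0008,0,0,0,0,1])

```text
clock: 10.83
eef_pos: [0.4701, 0.1618, 0.2099]
tool_rot: [-0.016, 0.707, 0.012, 0.707]
ft_force: [0.3, -4.6, -0.1]
grip_width: 0.0541
```

arm_command(moves=[0,0.0008,0,0,0,0,1])

```text
clock: 10.92
eef_pos: [0.4701, 0.1621, 0.2099]
tool_rot: [-0.017, 0.707, 0.012, 0.707]
ft_force: [-0.5, -5.4, 0.7]
grip_width: 0.0541
```

Run:
```python
from h import *
cpos();print(bot.get_obs()["ft_torque"]);shot("wrist","w7");shot("top","t7")
import cv2
a=cv2.imread("pics/t7.png");cv2.imwrite("pics/t7c.png",cv2.resize(a[185:275,175:275],None,fx=6,fy=6,interpolation=cv2.INTER_CUBIC))
```

```text
in cradle x,y,z mm [-5.000e-02 -1.600e-01  5.231e+01] tilt x,y [ 0.    -0.007] yawerr -0.0013 F [-0.5 -5.4  0.7] w 0.0541 t 10.92
[-0.91423783  0.02447073  0.08382066]
```

View pics/w7.png

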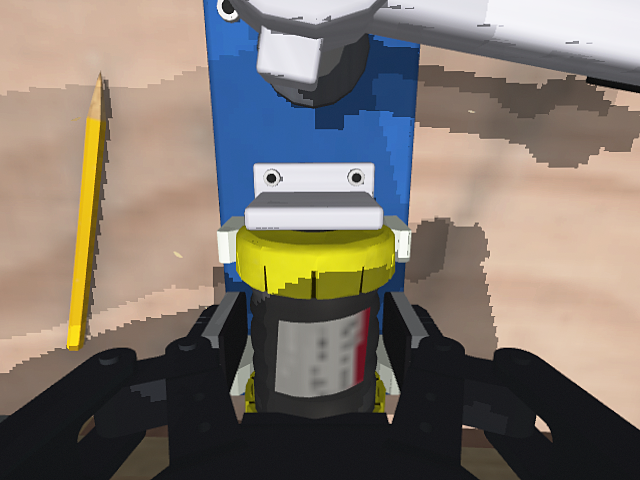

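arm_command(moves=[0,0,0,0,0,0,0.2,0,0,0,0,0,0,-0.2,0,0,0,0,0,0,-0.6,0,0,0,0,0,0,-1,0,0,0,0,0,0,-1,0,0,0,0,0,0,-1,0,0,0,0,0,0,-1])

```text
clock: 11.6
eef_pos: [0.471, 0.1641, 0.211]
tool_rot: [-0.014, 0.706, 0.015, 0.708]
ft_force: [-0.7, -0.5, -0.1]
grip_width: 0.0854
```

arm_command(moves=[-0.015,0,0,0,0,0,-1,-0.03,0,0,0,0,0,-1,-0.035,0,0,0,0,0,-1,-0.035,0,0,0,0,0,-1,-0.02,-0.02,0,0,0,0,-1,0,-0.025,0,0,0,0,-1,0,-0.02,0,0,0,0,-1,0,0,0,0,0,0,-1,0,0,0,0,0,0,-1])

```text
clock: 12.35
eef_pos: [0.4734, 0.0992, 0.3538]
tool_rot: [-0.015, 0.705, 0.017, 0.709]
ft_force: [-0.6, 0.7, 0.3]
grip_width: 0.0856
```

Run:
```python
from h import *
cpos();shot("wrist","w8")
```

```text
in cradle x,y,z mm [  1.58 -61.49 196.22] tilt x,y [0.006 0.003] yawerr 0.0046 F [-0.6  0.7  0.3] w 0.0856 t 12.35
```

View pics/w8.png

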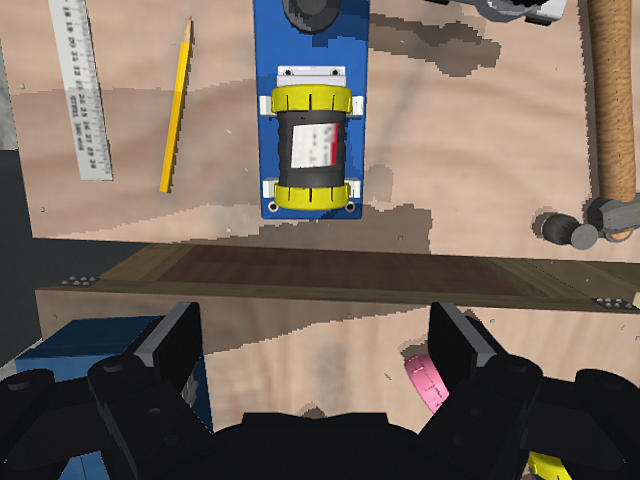

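Run:
```python
from cpl import *
p=fitc("w8",(260,75),(370,215),zc=.052,x0=(.47,.16,.04));d=p[:2]-CR;ca,sa=np.cos(CA),np.sin(CA)
print(ca*d[0]+sa*d[1],-sa*d[0]+ca*d[1],p[2]-CA)
a=cv2.imread("pics/w8.png");cv2.imwrite("pics/w8c.png",cv2.resize(a[55:225,240:380],None,fx=3.5,fy=3.5,interpolation=cv2.INTER_CUBIC))
```

```text
2 [270.5  83.5 352.5 113.5] [273.5 181.5 349.5 209.5]
[0.4704 0.1611 0.0431] [-1.0594 -0.501   1.0645 -1.3418  1.3437  0.7397]
0.00020965474765913478 2.7866519065021278e-05 0.0019698580358903997
```

View pics/w8c.png

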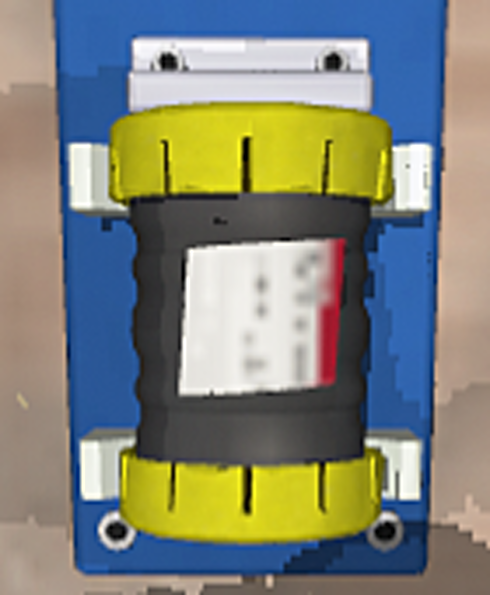

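Run:
```python
from h import *
np.set_printoptions(precision=4,suppress=True)
o=bot.get_obs();print(o["joint_pos"],o["ft_torque"],o["tau"])
k=w=pix2w(load("w1"),[[530,125]],.155);print(k)
ca,sa=np.cos(CA),np.sin(CA);piv=CR+.1*np.array([-sa,ca]);print("piv",piv)
d=k[0,:2]-piv;print("arm theta",CA-np.arctan2(d[1],d[0]),np.linalg.norm(d))
import cv2
a=cv2.imread("pics/w1.png");cv2.imwrite("pics/c9.png",cv2.resize(a[70:180,440:580],None,fx=5,fy=5,interpolation=cv2.INTER_CUBIC))
```

```text
[ 0.2064  0.2351 -0.138   1.1915  0.0017  1.7311] [ 0.0153 -0.0518 -0.0293] [ -0.1473 -35.7703  24.1144  -0.0423   0.0472  -0.012 ]
[[0.5676 0.2463 0.155 ]]
piv [0.4661 0.261 ]
arm theta 0.1853047944251825 0.1025383256892986
```

View pics/c9.png

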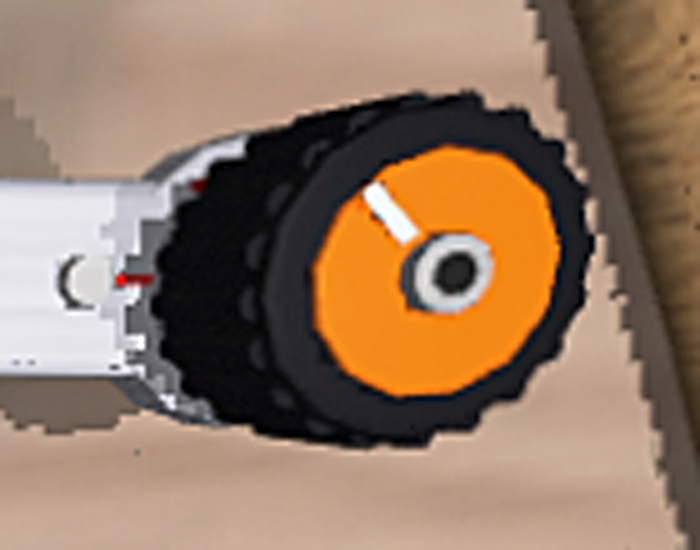

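arm_command(moves=[0,0,0,-0.124,0,0,-1,0,0,0,-0.124,0,0,-1,0,0,0,-0.124,0,0,-1,0,0,0,-0.124,0,0,-1,0,0,0,-0.124,0,0,-1,0,0,0,-0.124,0,0,-1,0,0,0,-0.124,0,0,-1,0,0,0,-0.124,0,0,-1,0,0,0,-0.124,0,0,-1,0,0,0,-0.124,0,0,-1,0,0,0,-0.124,0,0,-1,0,0,0,-0.124,0,0,-1,0,0,0,-0.124,0,0,-1,0,0,0,-0.124,0,0,-1,0,0,0,-0.124,0,0,-1,0,0,0,-0.124,0,0,-1,0,0,0,-0.124,0,0,-1,0,0,0,-0.124,0,0,-1])

```text
clock: 13.9
eef_pos: [0.4696, 0.1174, 0.342]
tool_rot: [-0.639, 0.288, 0.652, 0.288]
ft_force: [0.8, -0.2, 0.1]
grip_width: 0.0853
```

```bash
cat >> h.py <<'E'
PIV=CR+.1*np.array([-np.sin(CA),np.cos(CA)])
def knob(th): return PIV+.1*np.array([np.cos(CA-th),np.sin(CA-th)])
def kd(th,z,yaw):  # delta to knob at arm angle th, jaw yaw
    k=knob(th);return delta([k[0],k[1],z],yaw)
E
python3 - <<'E'
from h import *
np.set_printoptions(precision=4,suppress=True)
p,r=tool();print(p,r.as_matrix(),bot.get_obs()["joint_pos"]);print(knob(.185),kd(.185,.20,CA-.185+np.pi))
E
```

```text
[0.4696 0.1174 0.342 ] [[-0.0173 -0.7438 -0.6682]
 [ 0.007  -0.6684  0.7438]
 [-0.9998  0.0082  0.0168]] [ 0.2421  0.2537 -0.1455  1.1867  0.0109 -0.4899]
[0.5651 0.2467] (array([-0.0138, -0.1573,  0.0326]), array([-0.6949,  0.0189, -0.0021]))
```

arm_command(moves=[-0.005,0,0,-0.116,0.01,0,-1,-0.005,0,0,-0.116,0.009,0,-1,-0.005,0,0,-0.116,0,0,-1,0,0,0,-0.116,0,0,-1,0,0,0,-0.116,0,0,-1,0,0,0,-0.116,0,0,-1,0,0,0,0,0,0,-1])

```text
clock: 14.48
eef_pos: [0.468, 0.125, 0.3526]
tool_rot: [-0.702, 0.035, 0.711, 0.031]
ft_force: [-0.0, 0.3, -0.4]
grip_width: 0.085
```

Run:
```python
from h import *
np.set_printoptions(precision=4,suppress=True)
p,r=tool();print(p,bot.get_obs()["joint_pos"]);print(knob(.185),kd(.185,.21,CA-.185+np.pi))
```

```text
[0.468  0.125  0.3526] [ 0.2614  0.246  -0.1267  1.2119 -0.0017 -1.2159]
[0.5651 0.2467] (array([-0.0143, -0.1301, -0.0851]), array([ 0.0505,  0.0122, -0.0067]))
```

arm_command(moves=[-0.006,-0.02,-0.013,0.05,0.012,-0.007,-1,-0.006,-0.028,-0.018,0,0,0,-1,-0.003,-0.028,-0.018,0,0,0,-1,-0.001,-0.026,-0.017,0,0,0,-1,0,-0.018,-0.012,0,0,0,-1,0,0,0,0,0,0,-1,0,0,0,0,0,0,-1])

```text
clock: 15.07
eef_pos: [0.5627, 0.2427, 0.3628]
tool_rot: [-0.702, 0.058, 0.708, 0.057]
ft_force: [0.4, 0.3, 0.0]
grip_width: 0.0857
```

Run:
```python
from h import *
np.set_printoptions(precision=4,suppress=True)
p,r=tool();print(p,bot.get_obs()["joint_pos"]);print(knob(.185),kd(.185,.18,CA-.185+np.pi))
shot("wrist","w9");shot("side","s9")
```

```text
[0.5627 0.2427 0.3628] [ 0.4065  0.4897  0.2589  1.3488  0.003  -1.0017]
[0.5651 0.2467] (array([ 0.0278, -0.0044, -0.0019]), array([-0.0187,  0.0091, -0.0021]))
```

View pics/w9.png

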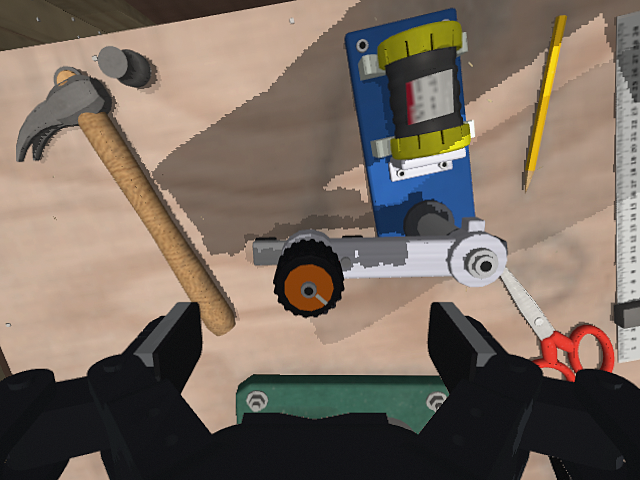

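View pics/s9.png

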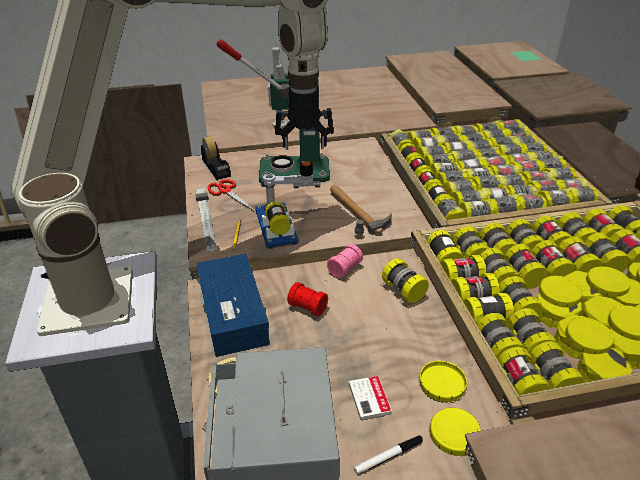

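Run:
```python
from h import *
np.set_printoptions(precision=4,suppress=True)
c=load("w9")
k=pix2w(c,[[309,287]],.155)[0];print("knob cap",k,"piv",pix2w(c,[[483,263]],.124),PIV)
d=k[:2]-PIV;th=CA-np.arctan2(d[1],d[0]);print(th,np.linalg.norm(d))
print(pix2w(c,[[309,290]],.157))
print(kd(th,.1395,CA-th+np.pi))
```

```text
knob cap [0.5646 0.2475 0.155 ] piv [[0.4644 0.2617 0.124 ]] [0.4661 0.261 ]
0.17763635248345802 0.09943220276627783
[[0.5647 0.2483 0.157 ]]
(array([ 0.0684, -0.0063, -0.0027]), array([-0.026 ,  0.0096, -0.0023]))
```

arm_command(moves=[0.01,-0.006,-0.0027,-0.026,0.0096,-0.002,-1,0.02,0,0,0,0,0,-1,0.018,0,0,0,0,0,-1,0.008,0,0,0,0,0,-1,0,0,0,0,0,0,-1,0,0,0,0,0,0,-1])

```text
clock: 15.67
eef_pos: [0.5623, 0.2434, 0.3072]
tool_rot: [-0.705, 0.051, 0.705, 0.05]
ft_force: [-0.3, 0.4, -0.4]
grip_width: 0.0853
```

Run:
```python
from h import *
np.set_printoptions(precision=4,suppress=True)
th=.178
print(tool()[0],kd(th,.1395,CA-th+np.pi),bot.get_obs()["ft_force"])
```

```text
[0.5623 0.2434 0.3072] (array([ 0.0127, -0.0044, -0.0023]), array([-0.0071,  0.0002, -0.0013])) [-0.3388  0.3765 -0.3604]
```

arm_command(moves=[0.007,-0.0044,-0.0023,-0.007,0,-0.001,-1,0.005,0,0,0,0,0,-1,0,0,0,0,0,0,-1])

```text
clock: 15.92
eef_pos: [0.5658, 0.2471, 0.2972]
tool_rot: [0.707, -0.048, -0.704, -0.049]
ft_force: [-0.5, -0.1, -1.0]
grip_width: 0.0853
```

Run:
```python
from h import *
np.set_printoptions(precision=4,suppress=True)
th=.178
print(tool()[0],kd(th,.1395,CA-th+np.pi),bot.get_obs()["ft_force"])
```

```text
[0.5658 0.2471 0.2972] (array([ 0.0027, -0.0002,  0.0007]), array([-0.0012, -0.0031,  0.0018])) [-0.4515 -0.0548 -0.9709]
```

arm_command(moves=[0.001,0,0.0007,0,-0.003,0.002,-0.5,0,0,0,0,0,0,0,0,0,0,0,0,0,0.3,0,0,0,0,0,0,0.6,0,0,0,0,0,0,1,0,0,0,0,0,0,1,0,0,0,0,0,0,1,0,0,0,0,0,0,1,0,0,0,0,0,0,1,0,0,0,0,0,0,1])

```text
clock: 16.75
eef_pos: [0.5649, 0.2477, 0.2981]
tool_rot: [0.706, -0.048, -0.705, -0.049]
ft_force: [-1.6, 0.7, -0.5]
grip_width: 0.033
```

Run:
```python
from h import *
np.set_printoptions(precision=4,suppress=True)
th=.178
print(tool()[0],kd(th,.1395,CA-th+np.pi),bot.get_obs()["ft_force"],bot.get_obs()["ft_torque"])
```

```text
[0.5649 0.2477 0.2981] (array([ 0.0036,  0.0003, -0.0003]), array([-0.0008, -0.0009,  0.0008])) [-1.6398  0.6844 -0.5224] [-0.0044  0.082  -0.0045]
```

arm_command(moves=[0,0.004,0.0001,0.04,0,0,1,0,0.006,0.0002,0.06,0,0,1,0,0.008,0.0003,0.08,0,0,1,0,0.008,0.0003,0.08,0,0,1])

```text
clock: 17.08
eef_pos: [0.559, 0.2249, 0.2981]
tool_rot: [0.694, -0.139, -0.692, -0.144]
ft_force: [-0.1, 1.4, -0.9]
grip_width: 0.033
```

```bash
cat >> h.py <<'E'
def arm():
    p,r=tool();o=bot.get_obs();M=r.as_matrix();g=p+M[:,0]*.155;d=g[:2]-PIV
    th=CA-np.arctan2(d[1],d[0]);yaw=np.arctan2(M[1,2],M[0,2])
    rel=(yaw-(CA-th+np.pi)+np.pi)%(2*np.pi)-np.pi
    print("th",round(th,3),"r",round(np.linalg.norm(d),4),"jaw rel arm",round(rel,3),"z",round(g[2],4),"tilt(tool y,z)",np.round(-M[2,1:],3),"F",np.round(o["ft_force"],1),"T",np.round(o["ft_torque"],3),"w",round(o["grip_width"],4),"j6",round(o["joint_pos"][5],3),"tau6",round(o["tau"][5],3),"t",round(o["clock"],2))
E
python3 -c "
from h import *
arm()"
```

```text
th 0.401 r 0.1 jaw rel arm -0.044 z 0.1431 tilt(tool y,z) [0.007 0.002] F [-0.1  1.4 -0.9] T [ 0.17  -0.157  0.095] w 0.033 j6 -0.785 tau6 -0.659 t 17.08
```

arm_command(moves=[0,0.0085,0.0003,0.07,0,0,1,0,0.0085,0.0003,0.075,0,0,1,0,0.0085,0.0003,0.078,0,0,1,0,0.0085,0.0003,0.078,0,0,1,0,0.0085,0.0003,0.078,0,0,1,0,0.0085,0.0003,0.078,0,0,1])

```text
clock: 17.58
eef_pos: [0.5311, 0.1845, 0.2981]
tool_rot: [0.642, -0.296, -0.637, -0.308]
ft_force: [1.4, 0.6, -0.3]
grip_width: 0.0328
```

```bash
python3 -c "
from h import *
arm()"
```

```text
th 0.88 r 0.1004 jaw rel arm -0.043 z 0.1431 tilt(tool y,z) [ 0.018 -0.   ] F [ 1.4  0.6 -0.3] T [ 0.072 -0.082  0.069] w 0.0328 j6 -0.356 tau6 -0.673 t 17.58
```

arm_command(moves=[0,0.0085,0.0003,0.075,0,0.01,1,0,0.0085,0.0003,0.078,0,0.008,1,0,0.0085,0.0003,0.078,0,0,1,0,0.0085,0.0003,0.078,0,0,1,0,0.0085,0.0003,0.078,0,0,1,0,0.007,0.0002,0.06,0,0,1,0,0.005,0.0001,0.045,0,0,1])

```text
clock: 18.17
eef_pos: [0.4841, 0.1614, 0.2981]
tool_rot: [0.542, -0.452, -0.538, -0.46]
ft_force: [1.6, 0.6, -2.1]
grip_width: 0.0328
```

```bash
python3 -c "
from h import *
arm()"
```

```text
th 1.414 r 0.1009 jaw rel arm -0.029 z 0.1431 tilt(tool y,z) [ 0.012 -0.003] F [ 1.6  0.6 -2.1] T [ 0.018 -0.144  0.08 ] w 0.0328 j6 0.152 tau6 -0.313 t 18.17
```

arm_command(moves=[0,0.006,0.0002,0.045,0,0.01,1,0,0.005,0.0001,0.04,0,0,1])

```text
clock: 18.33
eef_pos: [0.4739, 0.1599, 0.2981]
tool_rot: [0.52, -0.478, -0.519, -0.482]
ft_force: [0.5, 1.7, -3.5]
grip_width: 0.0332
```

arm_command(moves=[0,0.003,0,0.02,0,0,1])

```text
clock: 18.42
eef_pos: [0.471, 0.1597, 0.2981]
tool_rot: [0.515, -0.483, -0.513, -0.488]
ft_force: [2.7, 1.1, -3.7]
grip_width: 0.0328
```

```bash
python3 -c "
from h import *
arm()"
```

```text
th 1.552 r 0.1009 jaw rel arm -0.003 z 0.1431 tilt(tool y,z) [ 0.007 -0.003] F [ 2.7  1.1 -3.7] T [ 0.042 -0.497 -0.108] w 0.0328 j6 0.27 tau6 -0.168 t 18.42
```

arm_command(moves=[0,0.002,0,0.01,0,0,1])

```text
clock: 18.5
eef_pos: [0.4695, 0.1596, 0.2981]
tool_rot: [0.513, -0.485, -0.51, -0.491]
ft_force: [6.3, 0.9, -6.3]
grip_width: 0.0328
```

arm_command(moves=[0,0.002,0,0,0,0,1])

```text
clock: 18.58
eef_pos: [0.4687, 0.1597, 0.2982]
tool_rot: [0.514, -0.484, -0.509, -0.493]
ft_force: [7.9, 0.4, -8.1]
grip_width: 0.0327
```

arm_command(moves=[0,0.0015,0,0,0,0,1,0,0,0,0,0,0,1,0,0,0,0,0,0,1])

```text
clock: 18.83
eef_pos: [0.4684, 0.1597, 0.298]
tool_rot: [0.515, -0.483, -0.508, -0.493]
ft_force: [1.9, 1.0, -0.5]
grip_width: 0.0331
```

```bash
python3 -c "
from h import *
arm();shot('wrist','w10');shot('side','s10')
a=cv2.imread('pics/s10.png');cv2.imwrite('pics/s10c.png',cv2.resize(a[140:260,220:340],None,fx=5,fy=5,interpolation=cv2.INTER_CUBIC))"
```

```text
th 1.563 r 0.1009 jaw rel arm -0.002 z 0.1431 tilt(tool y,z) [ 0.017 -0.003] F [ 1.9  1.  -0.5] T [-0.068  0.021 -0.058] w 0.0331 j6 0.282 tau6 -0.069 t 18.83
```

View pics/w10.png

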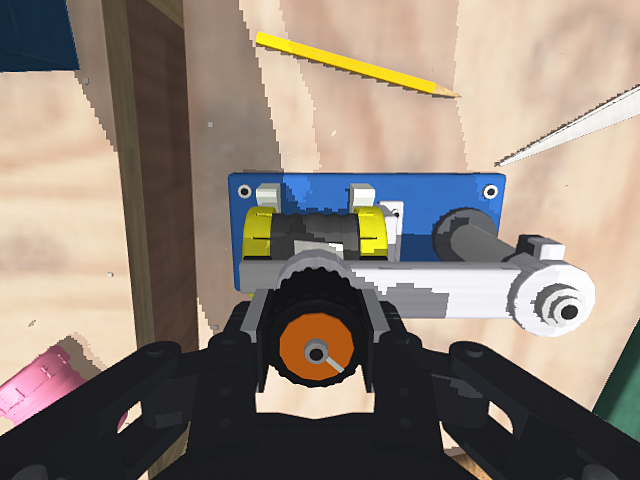

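View pics/s10c.png

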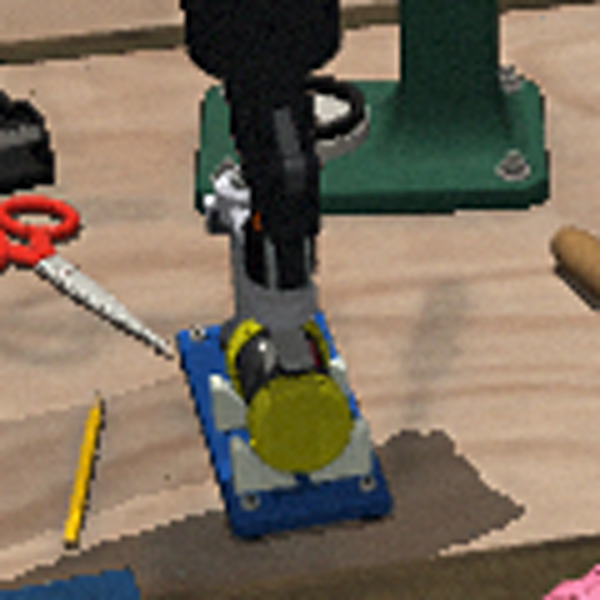

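arm_command(moves=[0,0,0,0.1,0,0.008,1,0,0,0,0.1,0,0,1,0,0,0,0.1,0,0,1,0,0,0,0.1,0,0,1])

```text
clock: 19.27
eef_pos: [0.4693, 0.1595, 0.298]
tool_rot: [-0.402, 0.58, 0.398, 0.586]
ft_force: [0.9, -0.5, -0.1]
grip_width: 0.033
```

```bash
python3 -c "
from h import *
arm()"
```

```text
th 1.564 r 0.1014 jaw rel arm -0.416 z 0.1431 tilt(tool y,z) [ 0.009 -0.005] F [ 0.9 -0.5 -0.1] T [-0.177 -0.055  0.083] w 0.033 j6 0.696 tau6 -0.944 t 19.27
```

arm_command(moves=[0,0,0,0.1,0,0,1])

```text
clock: 19.35
eef_pos: [0.4692, 0.1594, 0.298]
tool_rot: [-0.371, 0.6, 0.367, 0.606]
ft_force: [1.3, -0.3, -1.6]
grip_width: 0.033
```

```bash
python3 -c "
from h import *
arm()"
```

```text
th 1.566 r 0.1015 jaw rel arm -0.519 z 0.143 tilt(tool y,z) [ 0.009 -0.006] F [ 1.3 -0.3 -1.6] T [-0.17  -0.087  0.127] w 0.033 j6 0.801 tau6 -0.942 t 19.35
```

```bash
cat >> h.py <<'E'
def av(n=4):
    T=[];F=[];t6=[]
    for i in range(n):
        o=bot.get_obs();T.append(o["ft_torque"]);F.append(o["ft_force"]);t6.append(o["tau"][5]);bot.camera("wrist")
    o=bot.get_obs();T.append(o["ft_torque"]);F.append(o["ft_force"]);t6.append(o["tau"][5])
    arm();print(" avg Tz %.3f sd %.3f  tau6 %.3f  F"%(np.mean(T,0)[2],np.std(T,0)[2],np.mean(t6)),np.round(np.mean(F,0),1))
E
python3 -c "
from h import *
av()"
```

```text
th 1.565 r 0.1015 jaw rel arm -0.512 z 0.143 tilt(tool y,z) [ 0.009 -0.006] F [ 1.7  0.2 -1.5] T [-0.207 -0.026 -0.076] w 0.0325 j6 0.794 tau6 -0.046 t 19.55
 avg Tz -0.050 sd 0.090  tau6 -0.042  F [ 1.6  0.  -1.3]
```

arm_command(moves=[0,0,0,0.1,0,0,1,0,0,0,0.1,0,0,1,0,0,0,0.1,0,0,1,0,0,0,0.1,0,0,1])

```text
clock: 19.88
eef_pos: [0.4689, 0.1592, 0.298]
tool_rot: [-0.243, 0.661, 0.241, 0.667]
ft_force: [1.5, -0.3, -0.5]
grip_width: 0.0326
```

```bash
python3 -c "
from h import *
av()"
```

```text
th 1.569 r 0.1019 jaw rel arm -0.908 z 0.1431 tilt(tool y,z) [ 0.006 -0.008] F [ 1.2 -0.3 -1.2] T [-0.16   0.039 -0.014] w 0.033 j6 1.193 tau6 -0.032 t 20.08
 avg Tz -0.039 sd 0.068  tau6 -0.042  F [ 1.1  0.  -1.1]
```

arm_command(moves=[0,0,0,0.1,0,0,1])

```text
clock: 20.17
eef_pos: [0.4689, 0.1591, 0.298]
tool_rot: [-0.212, 0.672, 0.211, 0.678]
ft_force: [1.1, 0.2, -0.5]
grip_width: 0.0328
```

```bash
python3 -c "
from h import *
arm()"
```

```text
th 1.571 r 0.1019 jaw rel arm -1.005 z 0.143 tilt(tool y,z) [ 0.005 -0.008] F [ 1.1  0.2 -0.5] T [-0.153  0.098  0.095] w 0.0328 j6 1.291 tau6 -1.469 t 20.17
```

arm_command(moves=[0,0,0,0.1,0,0,1])

```text
clock: 20.25
eef_pos: [0.4688, 0.1591, 0.298]
tool_rot: [-0.178, 0.682, 0.176, 0.688]
ft_force: [0.7, -0.2, -1.0]
grip_width: 0.033
```

```bash
python3 -c "
from h import *
arm()"
```

```text
th 1.572 r 0.102 jaw rel arm -1.104 z 0.143 tilt(tool y,z) [ 0.004 -0.008] F [ 0.7 -0.2 -1. ] T [-0.187  0.074  0.084] w 0.033 j6 1.393 tau6 -0.943 t 20.25
```

arm_command(moves=[0,0,0,0.1,0,0,1])

```text
clock: 20.33
eef_pos: [0.4687, 0.1591, 0.298]
tool_rot: [-0.143, 0.69, 0.142, 0.696]
ft_force: [0.9, -0.1, -0.6]
grip_width: 0.0331
```

```bash
python3 -c "
from h import *
arm()"
```

```text
th 1.574 r 0.102 jaw rel arm -1.205 z 0.143 tilt(tool y,z) [ 0.003 -0.008] F [ 0.9 -0.1 -0.6] T [-0.094  0.039  0.124] w 0.0331 j6 1.494 tau6 -0.932 t 20.33
```

arm_command(moves=[0,0,0,0.1,0,0,1])

```text
clock: 20.42
eef_pos: [0.4686, 0.1591, 0.298]
tool_rot: [-0.107, 0.696, 0.106, 0.702]
ft_force: [0.7, 0.7, -1.8]
grip_width: 0.033
```

```bash
python3 -c "
from h import *
arm()"
```

```text
th 1.575 r 0.102 jaw rel arm -1.304 z 0.143 tilt(tool y,z) [ 0.002 -0.008] F [ 0.7  0.7 -1.8] T [-0.112  0.118  0.07 ] w 0.033 j6 1.596 tau6 -0.916 t 20.42
```

arm_command(moves=[0,0,0,0.1,0,0,1])

```text
clock: 20.5
eef_pos: [0.4685, 0.159, 0.2981]
tool_rot: [-0.071, 0.701, 0.071, 0.706]
ft_force: [0.3, 0.5, -1.1]
grip_width: 0.0329
```

```bash
python3 -c "
from h import *
arm()"
```

```text
th 1.576 r 0.102 jaw rel arm -1.405 z 0.1431 tilt(tool y,z) [ 0.001 -0.008] F [ 0.3  0.5 -1.1] T [-0.118  0.083  0.039] w 0.0329 j6 1.697 tau6 -0.914 t 20.5
```

arm_command(moves=[0,0,0,0.1,0,0,1])

```text
clock: 20.58
eef_pos: [0.4684, 0.1591, 0.298]
tool_rot: [-0.035, 0.704, 0.035, 0.709]
ft_force: [1.5, 0.2, -0.5]
grip_width: 0.0326
```

```bash
python3 -c "
from h import *
arm()"
```

```text
th 1.578 r 0.1019 jaw rel arm -1.505 z 0.143 tilt(tool y,z) [ 0.    -0.008] F [ 1.5  0.2 -0.5] T [-0.055  0.066  0.12 ] w 0.0326 j6 1.799 tau6 -0.914 t 20.58
```

arm_command(moves=[0,0,0,0.1,0,0,1])

```text
clock: 20.67
eef_pos: [0.4683, 0.159, 0.298]
tool_rot: [0.001, 0.705, -0.0, 0.71]
ft_force: [-0.3, -1.0, -1.6]
grip_width: 0.0331
```

```bash
python3 -c "
from h import *
arm()"
```

```text
th 1.579 r 0.1019 jaw rel arm -1.605 z 0.143 tilt(tool y,z) [-0.001 -0.007] F [-0.3 -1.  -1.6] T [-0.083  0.107  0.11 ] w 0.0331 j6 1.9 tau6 -0.914 t 20.67
```

arm_command(moves=[0,0,0,0.1,0,0,1])

```text
clock: 20.75
eef_pos: [0.4682, 0.1591, 0.298]
tool_rot: [0.037, 0.704, -0.036, 0.709]
ft_force: [2.3, 0.3, -2.4]
grip_width: 0.0327
```

```bash
python3 -c "
from h import *
arm()"
```

```text
th 1.58 r 0.1019 jaw rel arm -1.706 z 0.143 tilt(tool y,z) [-0.002 -0.007] F [ 2.3  0.3 -2.4] T [-0.064  0.051  0.092] w 0.0327 j6 2.002 tau6 -0.914 t 20.75
```

arm_command(moves=[0,0,0,0.1,0,0,1])

```text
clock: 20.83
eef_pos: [0.4681, 0.1591, 0.298]
tool_rot: [0.073, 0.701, -0.072, 0.706]
ft_force: [1.0, 0.9, -0.4]
grip_width: 0.0328
```

```bash
python3 -c "
from h import *
arm()"
```

```text
th 1.582 r 0.1018 jaw rel arm -1.806 z 0.143 tilt(tool y,z) [-0.002 -0.006] F [ 1.   0.9 -0.4] T [-0.049  0.093  0.063] w 0.0328 j6 2.104 tau6 -0.914 t 20.83
```

arm_command(moves=[0,0,0,0.1,0,0,1])

```text
clock: 20.92
eef_pos: [0.4681, 0.1591, 0.298]
tool_rot: [0.109, 0.697, -0.107, 0.701]
ft_force: [0.7, -0.0, -1.3]
grip_width: 0.033
```

```bash
python3 -c "
from h import *
arm()"
```

```text
th 1.583 r 0.1018 jaw rel arm -1.906 z 0.143 tilt(tool y,z) [-0.003 -0.006] F [ 0.7 -0.  -1.3] T [-0.037  0.049  0.074] w 0.033 j6 2.205 tau6 -0.914 t 20.92
```

arm_command(moves=[0,0,0,0.1,0,0,1])

```text
clock: 21.0
eef_pos: [0.468, 0.1591, 0.298]
tool_rot: [0.144, 0.69, -0.142, 0.694]
ft_force: [1.2, 0.5, -0.5]
grip_width: 0.0329
```

```bash
python3 -c "
from h import *
arm()"
```

```text
th 1.584 r 0.1017 jaw rel arm -2.007 z 0.143 tilt(tool y,z) [-0.004 -0.005] F [ 1.2  0.5 -0.5] T [-0.018 -0.029  0.055] w 0.0329 j6 2.307 tau6 -0.915 t 21.0
```

arm_command(moves=[0,0,0,0.1,0,0,1])

```text
clock: 21.08
eef_pos: [0.4679, 0.1592, 0.298]
tool_rot: [0.179, 0.682, -0.177, 0.686]
ft_force: [1.1, -0.9, -1.4]
grip_width: 0.0331
```

```bash
python3 -c "
from h import *
arm()"
```

```text
th 1.585 r 0.1016 jaw rel arm -2.108 z 0.143 tilt(tool y,z) [-0.005 -0.004] F [ 1.1 -0.9 -1.4] T [-0.046 -0.067  0.106] w 0.0331 j6 2.408 tau6 -0.915 t 21.08
```

arm_command(moves=[0,0,0,0.1,0,0,1])

```text
clock: 21.17
eef_pos: [0.4679, 0.1592, 0.298]
tool_rot: [0.214, 0.673, -0.211, 0.676]
ft_force: [2.0, -0.7, -1.1]
grip_width: 0.0329
```

```bash
python3 -c "
from h import *
arm()"
```

```text
th 1.586 r 0.1015 jaw rel arm -2.208 z 0.143 tilt(tool y,z) [-0.005 -0.003] F [ 2.  -0.7 -1.1] T [0.023 0.015 0.085] w 0.0329 j6 2.51 tau6 -0.915 t 21.17
```

arm_command(moves=[0,0,0,0.1,0,0,1])

```text
clock: 21.25
eef_pos: [0.4678, 0.1592, 0.298]
tool_rot: [0.248, 0.661, -0.245, 0.664]
ft_force: [0.9, 0.5, -1.1]
grip_width: 0.0328
```

```bash
python3 -c "
from h import *
arm()"
```

```text
th 1.586 r 0.1014 jaw rel arm -2.309 z 0.143 tilt(tool y,z) [-0.006 -0.002] F [ 0.9  0.5 -1.1] T [ 0.049 -0.058  0.13 ] w 0.0328 j6 2.612 tau6 -0.908 t 21.25
```

arm_command(moves=[0,0,0,0.1,0,0,1])

```text
clock: 21.33
eef_pos: [0.4678, 0.1593, 0.2981]
tool_rot: [0.282, 0.648, -0.278, 0.651]
ft_force: [0.6, -0.5, 0.0]
grip_width: 0.0329
```

```bash
python3 -c "
from h import *
arm()"
```

```text
th 1.587 r 0.1013 jaw rel arm -2.41 z 0.1431 tilt(tool y,z) [-0.006 -0.002] F [ 0.6 -0.5  0. ] T [0.016 0.008 0.051] w 0.0329 j6 2.713 tau6 -0.895 t 21.33
```

arm_command(moves=[0,0,0,0.1,0,0,1])

```text
clock: 21.42
eef_pos: [0.4677, 0.1593, 0.2982]
tool_rot: [0.315, 0.633, -0.311, 0.635]
ft_force: [1.0, -0.5, -0.4]
grip_width: 0.0327
```

```bash
python3 -c "
from h import *
arm()"
```

```text
th 1.587 r 0.1012 jaw rel arm -2.511 z 0.1432 tilt(tool y,z) [-0.006 -0.001] F [ 1.  -0.5 -0.4] T [ 0.021 -0.012  0.155] w 0.0327 j6 2.815 tau6 -0.881 t 21.42
```

arm_command(moves=[0,0,0,0.1,0,0,1])

```text
clock: 21.5
eef_pos: [0.4677, 0.1594, 0.2982]
tool_rot: [0.346, 0.617, -0.342, 0.619]
ft_force: [1.6, -0.1, -0.9]
grip_width: 0.033
```

```bash
python3 -c "
from h import *
arm()"
```

```text
th 1.588 r 0.1011 jaw rel arm -2.612 z 0.1432 tilt(tool y,z) [-0.006  0.   ] F [ 1.6 -0.1 -0.9] T [ 0.028 -0.059  0.156] w 0.033 j6 2.916 tau6 -0.868 t 21.5
```

arm_command(moves=[0,0,0,0.1,0,0,1])

```text
clock: 21.58
eef_pos: [0.4677, 0.1595, 0.2982]
tool_rot: [0.377, 0.599, -0.373, 0.6]
ft_force: [0.6, -0.7, -1.6]
grip_width: 0.0329
```

```bash
python3 -c "
from h import *
arm()"
```

```text
th 1.588 r 0.1009 jaw rel arm -2.713 z 0.1432 tilt(tool y,z) [-0.007  0.002] F [ 0.6 -0.7 -1.6] T [-0.01  -0.063  0.127] w 0.0329 j6 3.018 tau6 -0.856 t 21.58
```

arm_command(moves=[0,0,0,0,0,0,0.3,0,0,0,0,0,0,-0.3,0,0,0,0,0,0,-1,0,0,0,0,0,0,-1,0,0,0,0,0,0,-1,0,0,0,0,0,0,-1,0,0,0,0,0,0,-1])

```text
clock: 22.17
eef_pos: [0.4674, 0.1596, 0.2989]
tool_rot: [0.373, 0.602, -0.368, 0.603]
ft_force: [-0.5, 0.5, 0.3]
grip_width: 0.0854
```

```bash
python3 -c "
from h import *
arm();shot('wrist','w11')"
```

```text
th 1.591 r 0.1006 jaw rel arm -2.695 z 0.1439 tilt(tool y,z) [-0.007  0.002] F [-0.5  0.5  0.3] T [0.011 0.058 0.023] w 0.0854 j6 3.003 tau6 0.001 t 22.17
```

View pics/w11.png

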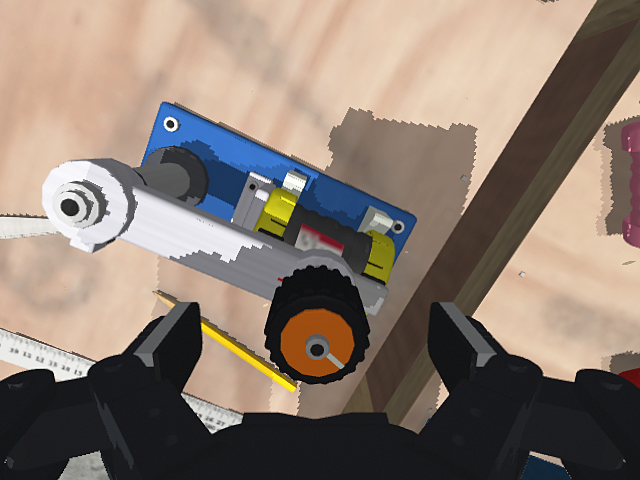

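arm_command(moves=[-0.01,0,0,-0.12,0,0,-1,-0.01,0,0,-0.12,0,0,-1,-0.01,0,0,-0.12,0,0,-1,-0.01,0,0,-0.12,0,0,-1,0,0,0,-0.12,0,0,-1,0,0,0,-0.12,0,0,-1,0,0,0,-0.12,0,0,-1,0,0,0,-0.12,0,0,-1,0,0,0,-0.12,0,0,-1,0,0,0,-0.12,0,0,-1,0,0,0,-0.12,0,0,-1])

```text
clock: 23.13
eef_pos: [0.4669, 0.1594, 0.3413]
tool_rot: [-0.093, 0.699, 0.097, 0.703]
ft_force: [0.1, 0.0, 0.0]
grip_width: 0.0854
```

```bash
python3 -c "
from h import *
arm()"
```

```text
th 1.596 r 0.1007 jaw rel arm -1.317 z 0.1863 tilt(tool y,z) [-0.004 -0.007] F [0.1 0.  0. ] T [-0.03  -0.025 -0.017] w 0.0854 j6 1.629 tau6 1.235 t 23.13
```

arm_command(moves=[0,0,0,-0.12,0,0,-1,0,0,0,-0.12,0,0,-1,0,0,0,-0.12,0,0,-1,0,0,0,-0.12,0,0,-1,0,0,0,-0.12,0,0,-1,0,0,0,-0.12,0,0,-1,0,0,0,-0.12,0,0,-1,0,0,0,-0.12,0,0,-1,0,0,0,-0.08,0,0,-1,0,0,0,0,0,0,-1,0,0,0,0,0,0,-1])

```text
clock: 24.05
eef_pos: [0.4666, 0.1594, 0.3416]
tool_rot: [-0.443, 0.548, 0.444, 0.553]
ft_force: [-0.7, 0.2, -0.9]
grip_width: 0.0854
```

```bash
python3 -c "
from h import *
np.set_printoptions(precision=4,suppress=True)
arm();print(knob(1.571));print(kd(1.571,.1425,CA-1.571-.25+np.pi));shot('wrist','w12')"
```

```text
th 1.599 r 0.1006 jaw rel arm -0.228 z 0.1866 tilt(tool y,z) [ 0.004 -0.007] F [-0.7  0.2 -0.9] T [-0.018 -0.005  0.048] w 0.0854 j6 0.543 tau6 -0.089 t 24.05
[0.4702 0.1611]
(array([ 0.0441, -0.003 ,  0.0021]), array([-0.0055,  0.0072,  0.0038]))
```

View pics/w12.png

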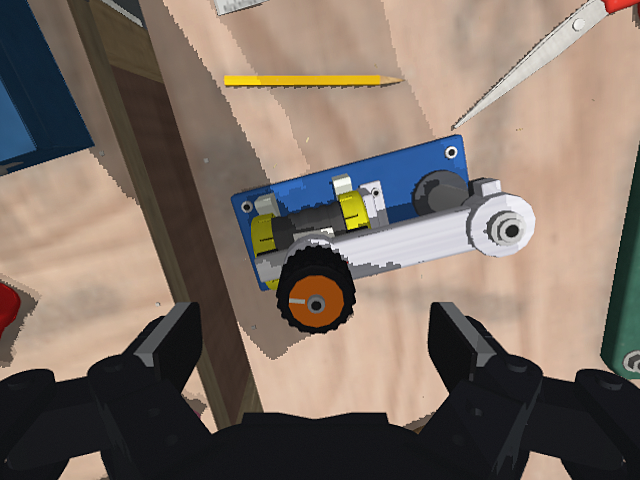

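```bash
python3 -c "
from h import *
np.set_printoptions(precision=4,suppress=True)
c=load('w12')
k=pix2w(c,[[316.5,302]],.155)[0];v=pix2w(c,[[510,232]],.125)[0];print(k,v,PIV)
d=k[:2]-v[:2];print('th',CA-np.arctan2(d[1],d[0]),np.linalg.norm(d));d=k[:2]-PIV;print('th',CA-np.arctan2(d[1],d[0]),np.linalg.norm(d))
print(delta([k[0],k[1],.1425],CA-1.571-.25+np.pi))
"
```

```text
[0.4714 0.1612 0.155 ] [0.4683 0.2627 0.125 ] [0.4661 0.261 ]
th 1.580500673318719 0.10156735243494464
th 1.5583214686450704 0.09995948525841637
(array([ 0.0441, -0.0042,  0.0024]), array([-0.0055,  0.0072,  0.0038]))
```

arm_command(moves=[0.01,-0.0035,0.0022,-0.0055,0.007,0.004,-1,0.015,0,0,0,0,0,-1,0.012,0,0,0,0,0,-1,0,0,0,0,0,0,-1,0,0,0,0,0,0,-1])

```text
clock: 24.52
eef_pos: [0.4718, 0.1614, 0.302]
tool_rot: [-0.444, 0.55, 0.444, 0.551]
ft_force: [0.7, -0.4, 0.0]
grip_width: 0.085
```

```bash
python3 -c "
from h import *
np.set_printoptions(precision=4,suppress=True)
arm();print(delta([.4708,.1611,.1425],CA-1.571-.25+np.pi))"
```

```text
th 1.553 r 0.0999 jaw rel arm -0.272 z 0.147 tilt(tool y,z) [0.001 0.   ] F [ 0.7 -0.4  0. ] T [ 0.001 -0.021 -0.002] w 0.085 j6 0.543 tau6 -0.004 t 24.52
(array([ 0.0045,  0.0009, -0.0005]), array([-0.0045, -0.0002,  0.0008]))
```

Grip the knob again.

arm_command(moves=[0.0045,0.0009,-0.0005,0,0,0,-0.5,0,0,0,0,0,0,0,0,0,0,0,0,0,0.4,0,0,0,0,0,0,1,0,0,0,0,0,0,1,0,0,0,0,0,0,1,0,0,0,0,0,0,1,0,0,0,0,0,0,1,0,0,0,0,0,0,1,0,0,0,0,0,0,1])

```text
clock: 25.35
eef_pos: [0.4711, 0.1608, 0.2982]
tool_rot: [-0.444, 0.551, 0.443, 0.551]
ft_force: [-0.2, -1.1, -1.8]
grip_width: 0.0329
```

```bash
python3 -c "
from h import *
arm()"
```

```text
th 1.56 r 0.1006 jaw rel arm -0.267 z 0.1432 tilt(tool y,z) [0.002 0.001] F [-0.2 -1.1 -1.8] T [-0.03   0.008  0.026] w 0.0329 j6 0.544 tau6 0.034 t 25.35
```

arm_command(moves=[0,0,0,0.1,0,0,1])

```text
clock: 25.43
eef_pos: [0.4711, 0.1607, 0.2982]
tool_rot: [-0.416, 0.572, 0.414, 0.573]
ft_force: [-1.0, -1.3, -0.5]
grip_width: 0.0326
```

```bash
python3 -c "
from h import *
arm()"
```

```text
th 1.56 r 0.1007 jaw rel arm -0.368 z 0.1432 tilt(tool y,z) [0.002 0.001] F [-1.  -1.3 -0.5] T [-0.165  0.003  0.116] w 0.0326 j6 0.646 tau6 -1.473 t 25.43
```

arm_command(moves=[0,0,0,0.1,0,0,1])

```text
clock: 25.52
eef_pos: [0.471, 0.1606, 0.2982]
tool_rot: [-0.385, 0.593, 0.384, 0.593]
ft_force: [-0.5, -1.1, -1.6]
grip_width: 0.0329
```

```bash
python3 -c "
from h import *
arm()"
```

```text
th 1.561 r 0.1008 jaw rel arm -0.472 z 0.1432 tilt(tool y,z) [0.002 0.001] F [-0.5 -1.1 -1.6] T [-0.159 -0.021  0.043] w 0.0329 j6 0.75 tau6 -1.027 t 25.52
```

arm_command(moves=[0,0,0,0.1,0,0,1])

```text
clock: 25.6
eef_pos: [0.471, 0.1606, 0.2982]
tool_rot: [-0.354, 0.613, 0.352, 0.613]
ft_force: [0.1, -0.7, -0.9]
grip_width: 0.033
```

```bash
python3 -c "
from h import *
arm()"
```

```text
th 1.561 r 0.1009 jaw rel arm -0.577 z 0.1432 tilt(tool y,z) [0.002 0.001] F [ 0.1 -0.7 -0.9] T [-0.088 -0.018  0.102] w 0.033 j6 0.855 tau6 -0.973 t 25.6
```

arm_command(moves=[0,0,0,0.08,0,0,1])

```text
clock: 25.68
eef_pos: [0.471, 0.1605, 0.2982]
tool_rot: [-0.328, 0.627, 0.326, 0.627]
ft_force: [-0.3, -0.6, -0.2]
grip_width: 0.033
```

```bash
python3 -c "
from h import *
arm()"
```

```text
th 1.561 r 0.101 jaw rel arm -0.661 z 0.1432 tilt(tool y,z) [0.003 0.001] F [-0.3 -0.6 -0.2] T [-0.087 -0.016  0.086] w 0.033 j6 0.94 tau6 -0.563 t 25.68
```

arm_command(moves=[0,0,0,0.08,0,0,1])

```text
clock: 25.77
eef_pos: [0.471, 0.1605, 0.2982]
tool_rot: [-0.301, 0.64, 0.299, 0.64]
ft_force: [0.1, -1.2, -1.5]
grip_width: 0.0327
```

```bash
python3 -c "
from h import *
arm()"
```

```text
th 1.562 r 0.1011 jaw rel arm -0.745 z 0.1432 tilt(tool y,z) [0.003 0.001] F [ 0.1 -1.2 -1.5] T [-0.166  0.007  0.113] w 0.0327 j6 1.024 tau6 -0.713 t 25.77
```

arm_command(moves=[0,0,0,0.1,0,0,1])

```text
clock: 25.85
eef_pos: [0.4709, 0.1604, 0.2982]
tool_rot: [-0.267, 0.655, 0.265, 0.655]
ft_force: [0.1, -0.7, -0.9]
grip_width: 0.033
```

```bash
python3 -c "
from h import *
arm()"
```

```text
th 1.562 r 0.1012 jaw rel arm -0.849 z 0.1432 tilt(tool y,z) [0.003 0.001] F [ 0.1 -0.7 -0.9] T [-0.144  0.013  0.024] w 0.033 j6 1.128 tau6 -1.116 t 25.85
```

arm_command(moves=[0,0,0,0.1,0,0,1])

```text
clock: 25.93
eef_pos: [0.4708, 0.1604, 0.2982]
tool_rot: [-0.233, 0.668, 0.23, 0.668]
ft_force: [-1.1, -1.2, -0.3]
grip_width: 0.0328
```

```bash
python3 -c "
from h import *
arm()"
```

```text
th 1.564 r 0.1013 jaw rel arm -0.952 z 0.1432 tilt(tool y,z) [0.003 0.001] F [-1.1 -1.2 -0.3] T [-0.097  0.007  0.13 ] w 0.0328 j6 1.233 tau6 -0.931 t 25.93
```

arm_command(moves=[0,0,0,0,0,0,1,0,0,0,0,0,0,1,0,0,0,0,0,0,0.3,0,0,0,0,0,0,-0.3,0,0,0,0,0,0,-1,0,0,0,0,0,0,-1,0,0,0,0,0,0,-1,0,0,0,0,0,0,-1,0,0,0,0,0,0,-1])

```text
clock: 26.68
eef_pos: [0.4715, 0.1609, 0.2993]
tool_rot: [-0.235, 0.666, 0.233, 0.668]
ft_force: [0.3, 0.3, -0.1]
grip_width: 0.0858
```

```bash
python3 -c "
from h import *
arm()"
```

```text
th 1.553 r 0.1005 jaw rel arm -0.956 z 0.1443 tilt(tool y,z) [ 0.003 -0.002] F [ 0.3  0.3 -0.1] T [ 0.038 -0.009  0.045] w 0.0858 j6 1.226 tau6 0.0 t 26.68
```

arm_command(moves=[-0.015,0,0,0,0,0,-1,-0.025,0,0,0,0,0,-1,-0.025,0,0,0,0,0,-1,-0.01,0,0,0,0,0,-1,0,0,0,0,0,0,-1,0,0,0,0,0,0,-1])

```text
clock: 27.18
eef_pos: [0.4707, 0.161, 0.3763]
tool_rot: [-0.235, 0.667, 0.233, 0.667]
ft_force: [-0.0, -0.4, 0.4]
grip_width: 0.0852
```

```bash
python3 -c "
from h import *
arm();shot('wrist','w13');shot('side','s13')
a=cv2.imread('pics/s13.png');cv2.imwrite('pics/s13c.png',cv2.resize(a[140:260,220:340],None,fx=5,fy=5,interpolation=cv2.INTER_CUBIC))"
```

```text
th 1.565 r 0.1005 jaw rel arm -0.943 z 0.2213 tilt(tool y,z) [0.002 0.001] F [-0.  -0.4  0.4] T [ 0.013 -0.041  0.019] w 0.0852 j6 1.226 tau6 0.001 t 27.18
```

View pics/w13.png

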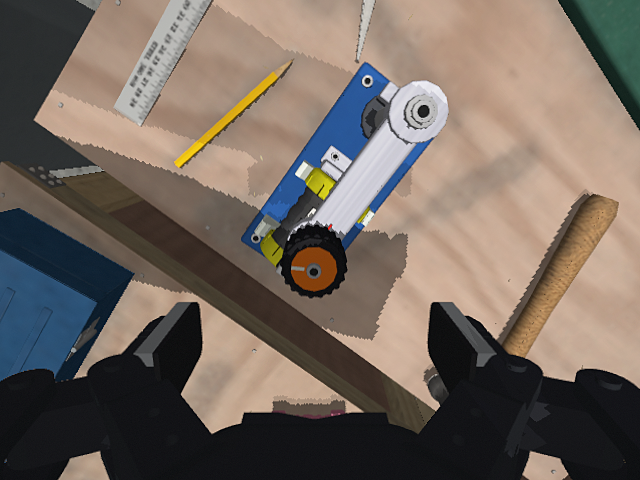

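View pics/s13c.png

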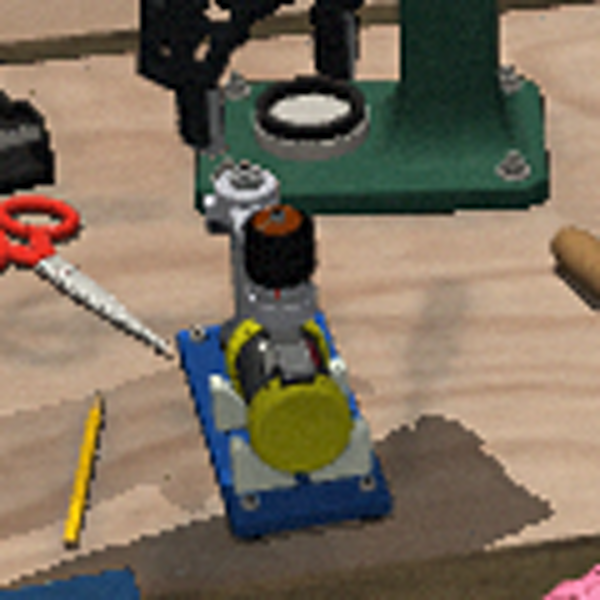

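arm_command(moves=[-0.02,0,0,0,0,0,-1,-0.02,-0.03,0,0,0,0,-1,0,-0.035,0,0,0,0,-1,0,-0.03,0,0,0,0,-1,0,0,0,0,0,0,-1,0,0,0,0,0,0,-1,0,0,0,0,0,0,-1])

```text
clock: 27.87
eef_pos: [0.5301, 0.0847, 0.4073]
tool_rot: [-0.236, 0.673, 0.235, 0.66]
ft_force: [-0.4, 0.3, -0.2]
grip_width: 0.0855
```

```bash
python3 -c "
from h import *
np.set_printoptions(precision=4,suppress=True)
c=load('w13');k=pix2w(c,[[314.5,271]],.155)[0];d=k[:2]-PIV;v=pix2w(c,[[424,111]],.125)[0];e=k-v;print('th',CA-np.arctan2(d[1],d[0]),CA-np.arctan2(e[1],e[0]),k,v)
arm();shot('wrist','w14');shot('top','t14')
a=cv2.imread('pics/t14.png');cv2.imwrite('pics/t14c.png',cv2.resize(a[185:275,175:275],None,fx=6,fy=6,interpolation=cv2.INTER_CUBIC))"
```

```text
th 1.5555282804897612 1.566912607410699 [0.4718 0.1601 0.155 ] [0.4672 0.2625 0.125 ]
th 1.279 r 0.1877 jaw rel arm -1.225 z 0.2523 tilt(tool y,z) [-0.006  0.018] F [-0.4  0.3 -0.2] T [-0.012 -0.035  0.01 ] w 0.0855 j6 1.051 tau6 -0.018 t 27.87
```

View pics/w14.png

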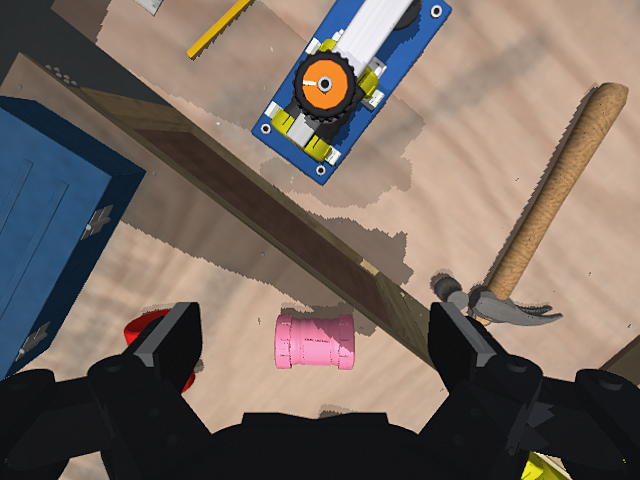

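View pics/t14.png

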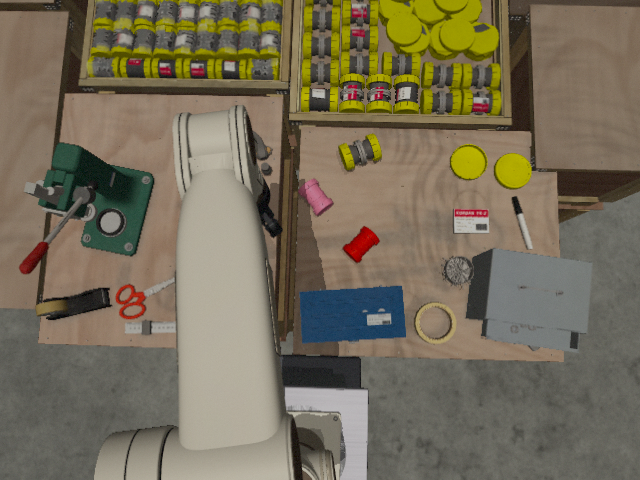

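```bash
python3 -c "
from h import *
o=bot.get_obs();print(o['clock'],np.abs(o['joint_vel']).max());print(bot.job_done())"
```

```text
27.9667 0.01248920383820905
the job is handed in; nothing more can be done
None
```

The coupling is clamped in the jig and I have handed the job in. No verdict is reported, so success rests on the checks below.

I laid the small black and yellow coupling in the V rests and slid it against the end stop with about 5 N. I then gripped the knob, swung the arm to its stop and turned the knob clockwise in two grips. At the end I let go and moved the robot clear, with the clock at 28 s.

**Coupling:** before the arm was swung, the wrist picture put it within about 0.2 mm of its place and 0.002 rad of square. After clamping it was partly hidden by the arm. I checked it only by eye then, and it looked seated.

**Arm:** the wrist picture gives its angle as 1.56 to 1.57 rad. It met its stop at about 8 N.

**Clutch:** the turning moment rose to about 0.15 N m as the bar landed. It then dipped twice, about 0.37 rad apart, which matches the 0.349 rad click spacing. I put the slip at 0.5 to 0.8 rad, or one to two clicks. The second dip is less certain, because I changed the turning step just before it.

**Bystanders:** in the last top picture the four bystanders are where they started.

**Not measured:** I had no direct reading of the clamping force, so it is inferred from the clutch slipping. The top camera also placed the jig 5 mm or more (about 7 mm at the rests) away from where the wrist camera did. I used the wrist camera, which agreed with the contacts the arm felt.

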